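Refit and log the burr carriers after cleaning

ROBOT

A 6-joint arm with a two-finger parallel gripper is mounted at the origin on the work surface. World frame = base frame: x ahead of the robot, y to its left, z up, the work surface at z = 0. Lengths are in mm, angles in rad, forces in N, time in s.
With the tool pointing down it reaches from about 200 to 875 mm from the base axis. Payload 3.4 kg.
Tool frame: the origin (TCP) lies midway between the tips of the shut fingers; the grasp point (between the pads) lies 19 mm behind it; z points along the fingers, y is the line along which they close (so a half turn about z gives the same grasp; the last joint's range is limited). The gripper opens to 94 mm and grips with 3 to 60 N. Pads are 16 mm wide; open, the fingers measure 119 mm over their backs; the gripper's body (75 mm by 177 mm) begins 78 mm behind the grasp point.
Start: joints at [0.985, 0.276, 1.505, -0, 1.361, -0.121], TCP at [257.764, 514.029, 174.893] pointing down, gripper open.
Joint ranges: [-2.89, 2.89], [-0.75, 2.08], [0.22, 2.7], [-1.18, 4.32], [0.11, 2.71], [-2.7, 2.7]. Speed limits (rad/s): [2.57, 2.57, 3.14, 3.14, 3.14, 3.14].

INTERFACE

Orientations are given as a unit quaternion [w, x, y, z].
In Python, from plant import env gives the robot as it stands. The module is installed in compiled form; this text tells all that it offers.
- The arm moves only by the shell command python3 -m crank 'ROWS' [FORCE]. ROWS is JSON, a list that holds one entry, the list of rows, each a list of 7 numbers: the opening, from -1 (shut) to 1 (fully open), so that 0 is half open, then the shift along the tool's x, y, z as a fraction of full scale, then the turn, a rotation vector about the tool's x, y, z as a fraction of full scale. A call has exactly 5 rows; each row is the pose to reach, as a shift and turn from the pose commanded when the call began, along the tool's axes at that moment, turning the shorter way round; what a row does not reach only later rows make up. Full scale, the value 1, is 80 mm for a shift and 180 degrees for a turn. A row lasts 1/12 s, in which the tool goes at most 41.7 mm and 7.16 degrees, less where a joint would pass 70% of its speed; a pose out of reach is approached as far as the arm can. A call with a number of a shift or a turn outside -1 to 1 is refused whole. A call with a gripper value outside its range is refused whole. The fingers move at their own pace and stop on an object; FORCE is the grip in N (left out, the last holds). Time passes only in rows, so rows that repeat a pose let the fingers close, or fill a call up. It gives the time, the measured TCP pose, the force, the opening and the grip force at its end, in the units of the state.
- env.read_state(): the state, without advancing time (a new reading comes with each control period).
- env.snapshot(name): name is "scene" or "side" or "wrist"; returns the picture (384x512x3 uint8, red, green, blue); there is no depth.
- env.get_calibration(name): a dict with "mtx" (3x3 intrinsics, pixels), "R" (3x3) and "t" (3): a world point X has camera coordinates R X + t; the wrist camera has in their place "tool_from_camera" (4x4, takes a point from camera to tool coordinates, whose origin is the TCP and whose axes are the flange's). Camera axes: x right, y down, z forward; pixel columns grow to the right and rows downward; lengths in mm; the calibration is good to about 2 mm. A picture is of the moment at which its call begins: read the wrist's pose just before it. get_calibration takes no time and is no camera call.
- env.close_job(): hands the job in; it is judged then, once.
The state is a dict: "time_s": time; "joint_positions": joint angles; "qvel": joint speeds; "joint_efforts": joint torques, N m; "tcp_pos": TCP position; "tcp_rot": TCP orientation; "force": force on the tool from outside, world axes, zero at the start; "torque": the same for the moment, N m; "gripper_width": finger opening in mm; "gripper_force": force on a finger pad.
Only numpy, scipy, OpenCV 4.12 (cv2) and the standard library are available. Lean on these libraries where they do the work, as an engineer would, in place of code of your own. Each camera call takes 0.05 s, during which the arm holds its last target. There are 200 camera calls.

TASK

The grinders have been cleaned: put every burr carrier that stands on the counter back into the grinding chamber with the same number of notches, turned so that its teeth mesh, and push it fully home. When all are home, press the test key right down until it clicks and let it spring back; then take the hand scanner, aim its window squarely at the middle of the service label from about 8 cm away, hold it steady there for two seconds, and lay it back flat on the middle of its mat. Leave everything else on the counter where it is.

Things in the scene. Friction and masses are not known exactly. Their poses are not given: they have to be found in the camera images.
- carrier_four: Brass burr carrier with 4 teeth, standing on the counter; may be absent. Origin: centre of underside, z up. One tooth along its +x, the rest every 90 degrees. Disc z 0-16 mm: core 52 mm across, teeth 14 mm wide, reaching 38 mm from the axis (lowest 5 mm a lead-in: 9 mm wide, reaching 36). 0.2 to 0.37 kg.
- neck_four (a point): Point on the axis of the 4-tooth carrier's square steel grip, 38 mm above its underside: the place to grip. Square, 22 x 22 mm, faces square to the carrier's x and y, from 16 to 58 mm above the underside (58 mm is its top).
- chamber_four: Grinding chamber with 4 notches, fixed: round grey foot 108 mm across, toothed aluminium ring on top, ring top 60 mm up, its floor 44 mm up: the carrier's underside when fully home. Origin: centre of underside, z up. One notch along its +x, the rest every 90 degrees; notches 17 mm wide, ending 43 mm from the axis; the teeth between reach in to 28 mm. No other carrier fits.
- carrier_five: Brass burr carrier with 5 teeth, standing on the counter; may be absent. Origin: centre of underside, z up. One tooth along its +x, the rest every 72 degrees. Disc z 0-16 mm: core 52 mm across, teeth 14 mm wide, reaching 38 mm from the axis (lowest 5 mm a lead-in: 9 mm wide, reaching 36). 0.2 to 0.37 kg.
- neck_five (a point): Point on the axis of the 5-tooth carrier's square steel grip, 38 mm above its underside: the place to grip. Square, 22 x 22 mm, faces square to the carrier's x and y, from 16 to 58 mm above the underside (58 mm is its top).
- chamber_five: Grinding chamber with 5 notches, fixed: round grey foot 108 mm across, toothed aluminium ring on top, ring top 60 mm up, its floor 44 mm up: the carrier's underside when fully home. Origin: centre of underside, z up. One notch along its +x, the rest every 72 degrees; notches 17 mm wide, ending 43 mm from the axis; the teeth between reach in to 28 mm. No other carrier fits.
- carrier_six: Brass burr carrier with 6 teeth, standing on the counter; may be absent. Origin: centre of underside, z up. One tooth along its +x, the rest every 60 degrees. Disc z 0-16 mm: core 52 mm across, teeth 14 mm wide, reaching 38 mm from the axis (lowest 5 mm a lead-in: 9 mm wide, reaching 36). 0.2 to 0.37 kg.
- neck_six (a point): Point on the axis of the 6-tooth carrier's square steel grip, 38 mm above its underside: the place to grip. Square, 22 x 22 mm, faces square to the carrier's x and y, from 16 to 58 mm above the underside (58 mm is its top).
- chamber_six: Grinding chamber with 6 notches, fixed: round grey foot 108 mm across, toothed aluminium ring on top, ring top 60 mm up, its floor 44 mm up: the carrier's underside when fully home. Origin: centre of underside, z up. One notch along its +x, the rest every 60 degrees; notches 17 mm wide, ending 43 mm from the axis; the teeth between reach in to 28 mm. No other carrier fits.
- key (a joint): Travel of the sprung test key on the test box: 0 up, 0.008 m fully down, where it clicks (1.8 N to start, 6.6 N fully down). Springs back when let go.
- key_top (a point): Centre of the top of the test key, a white square 40 x 40 mm in the middle of a grey box 110 x 90 x 50 mm fixed on the counter; 68.5 mm up when not pressed. It moves straight down. Site axes follow the box.
- mat: Black rubber mat, 200 (x) x 100 (y) mm, paper-thin, stuck flat on the counter: the scanner's place. Origin: centre of its underside.
- scanner: Hand scanner lying on its mat: black base 140 (x) x 50 (y) x 24 mm, origin at the centre of its underside, z up. In the middle a grey grip 60 (x) x 24 (y) mm, z 24-60 mm. It reads straight down (its own -z) from a window in the underside. About 0.2 kg.
- scanner_window (a point): Centre of the scanner's window, on its underside 45 mm from the origin towards its own +x; axes as the scanner's. The +x end has a grey band over its top.
- label (a point): Centre of the striped service label, 60 x 70 mm, on a black plate on a fixed stand (110 x 90 mm foot), 51 mm above the counter. The point's z is the face's outward normal, 30 degrees from vertical, leaning towards the robot's side (the stand's own -x); y lies level along the plate.
- cup: White espresso cup, 60 mm across, 55 mm high. Bystander, to be left alone. Origin: centre of its underside.
- jug: Steel milk jug with a handle, 84 mm across, 100 mm high. Bystander, to be left alone. Origin: centre of its underside.
- tin: Plain metal tin, 80 mm across, 110 mm high. Bystander, to be left alone. Origin: centre of its underside.
- tamper: Steel coffee tamper, 56 mm foot, 90 mm high. Bystander, to be left alone. Origin: centre of its underside.
- brush: Cleaning brush lying on the right. Bystander, to be left alone. Origin: centre of its underside (for the brush, about its middle).
- bag: Brown coffee bag, 70 x 110 x 190 mm, standing. Bystander, to be left alone. Origin: centre of its underside.
- mug: White mug, 80 mm across, 90 mm high. Bystander, to be left alone. Origin: centre of its underside.
Not all that is in view belongs to the job. Leave any green look-alike of the carrier_five alone.

How it is judged:
By the outcome, as a careful person would: the job done as asked, in the order asked, and still so for the second after the job is handed in, with the robot touching nothing.
Of carrier_four, carrier_five, carrier_six only 2 to 3 are there at a start; the rules pass over those that are not, and their reading is None.
At some moment in a run one of carrier_four, carrier_five, carrier_six, scanner may be knocked a few centimetres aside while the robot is not near it.
Once in a run the grip may slacken for a moment while it holds something.
It also fails if it takes over 210 s, if anything falls off the work surface, if the arm or the gripper's body presses on something with over 40 N, if the wrist force passes 120 N, or if a joint passes its speed limit or range.

## Working session

There is one attempt and no reset: what is moved stays moved. The work goes in short steps, Python scripts to look and compute and a shell command to move; the robot and the scene stay as the last step left them, time stands still between calls to the robot, and variables do not carry over. Pictures are saved under pics/ and viewed, at most 14 in all, crops included, and the job is handed in when it is done.

```bash
mkdir -p pics
python3 - <<'E'
from plant import env
import cv2,numpy as np
for n in ["scene","side","wrist"]:
    im=env.snapshot(n); cv2.imwrite(f"pics/{n}0.png",cv2.resize(im[:,:,::-1],(800,600),interpolation=cv2.INTER_CUBIC))
    np.save(f"pics/{n}0.npy",im)
    c=env.get_calibration(n); print(n,{k:np.round(v,3).tolist() for k,v in c.items()})
print(env.read_state())
E
```

```text
scene {'mtx': [[366.512, 0.0, 259.913], [0.0, 366.512, 194.481], [0.0, 0.0, 1.0]], 'R': [[-0.335, 0.942, 0.017], [0.595, 0.225, -0.771], [-0.731, -0.248, -0.636]], 't': [159.923, -291.055, 1589.394]}
side {'mtx': [[414.896, 0.0, 253.383], [0.0, 414.896, 188.355], [0.0, 0.0, 1.0]], 'R': [[0.996, -0.086, -0.005], [-0.05, -0.522, -0.852], [0.071, 0.849, -0.524]], 't': [-565.538, 90.059, 1352.526]}
wrist {'mtx': [[321.949, 0.0, 257.515], [0.0, 321.949, 188.654], [0.0, 0.0, 1.0]], 'tool_from_camera': [[0.001, -0.971, -0.239, 68.452], [1.0, 0.0, 0.001, -0.263], [-0.001, -0.239, 0.971, -209.604], [0.0, 0.0, 0.0, 1.0]]}
{'time_s': 0.15, 'joint_positions': array([ 9.84995792e-01,  2.76422568e-01,  1.50577790e+00, -2.10387443e-05,
        1.36070209e+00, -1.21052881e-01]), 'qvel': array([ 0.00050145,  0.00061443, -0.0038911 ,  0.00092362, -0.00075925,
        0.00052613]), 'joint_efforts': array([ 1.34805810e-03, -4.04927981e+01, -2.37430984e+01,  7.03643588e-02,
        3.15006659e-02, -8.78231913e-05]), 'tcp_pos': array([257.5084943 , 513.62366666, 174.24464689]), 'tcp_rot': array([-2.17037312e-04,  2.30286004e-01,  9.73122771e-01, -6.18030119e-04]), 'force': array([-0.74931003, -0.94894802, -0.34032435]), 'torque': array([-0.04616806,  0.01330481,  0.04081869]), 'gripper_force': 0.0, 'gripper_width': 94.05303462022684}
```

View pics/scene0.png

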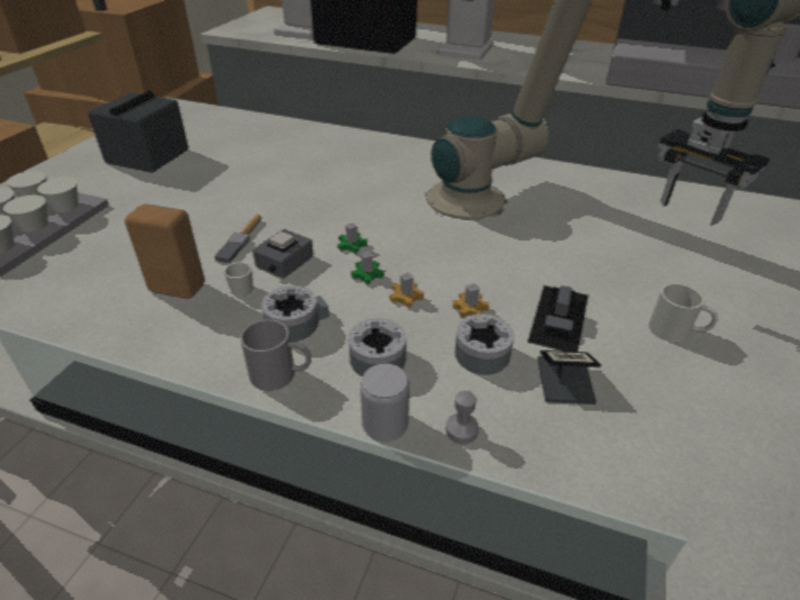

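View pics/side0.png

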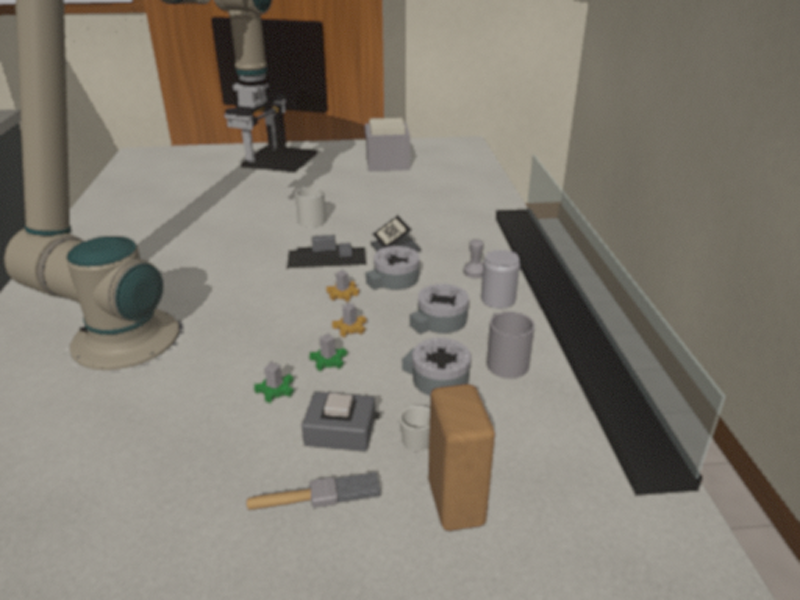

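The scene shows two brass carriers at (406,290) and (471,300), two green ones at (350,238) and (367,266), and chambers at (290,310), (377,345) and (484,342). The test box is at (283,250), the scanner at (562,315) and the label at (570,357). The side view agrees.

```bash
cat > h.py <<'E'
from plant import env
import cv2,numpy as np
from scipy.spatial.transform import Rotation as Ro
def pose(s=None):
    s=s or env.read_state(); q=s["tcp_rot"]; return np.array(s["tcp_pos"]),Ro.from_quat([q[1],q[2],q[3],q[0]])
def cam(n,p=None):
    c=env.get_calibration(n); K=np.array(c["mtx"])
    if n!="wrist": R=np.array(c["R"]); return K,R.T,-R.T@np.array(c["t"])
    T=np.array(c["tool_from_camera"]); t,r=p or pose(); M=r.as_matrix()
    return K,M@T[:3,:3],M@T[:3,3]+t
def ray(C,uv,z):
    K,R,o=C; d=(R@np.linalg.inv(K)@np.c_[np.atleast_2d(uv),np.ones(len(np.atleast_2d(uv)))].T).T
    return o+d*((z-o[2])/d[:,2])[:,None]
def proj(C,X):
    K,R,o=C; x=(np.atleast_2d(X)-o)@R@K.T; return x[:,:2]/x[:,2:]
def move(xyz,yaw=None,tool=None):
    """shift (fraction) and turn (fraction) to reach xyz with tool down, yaw = dir of tool y axis (deg, mod 180)"""
    p,r=pose(); M=r.as_matrix(); d=M.T@(np.array(xyz)-p)/80
    if yaw is not None:
        best=None
        for a in (yaw,yaw+180):
            a=np.radians(a); y=np.array([np.cos(a),np.sin(a),0]); z=np.array([0,0,-1.]); T=np.c_[np.cross(y,z),y,z]
            v=(r.inv()*Ro.from_matrix(T)).as_rotvec()
            if best is None or np.linalg.norm(v)<np.linalg.norm(best): best=v
    elif tool is not None: best=(r.inv()*Ro.from_matrix(tool)).as_rotvec()
    else: best=np.zeros(3)
    print("shift",np.round(d,4).tolist(),"turn",np.round(best/np.pi,4).tolist(),"deg",np.round(np.degrees(best),1).tolist())
def tri(C1,a,C2,b):
    A=[];B=[]
    for (K,R,o),u in((C1,a),(C2,b)):
        d=R@np.linalg.inv(K)@np.r_[u,1]; d/=np.linalg.norm(d); P=np.eye(3)-np.outer(d,d); A.append(P);B.append(P@o)
    return np.linalg.lstsq(np.vstack(A),np.hstack(B),rcond=None)[0]
def snap(name,fn=None):
    p=pose(); C=cam(name,p); im=env.snapshot(name)
    if fn: cv2.imwrite(f"pics/{fn}.png",cv2.resize(im[:,:,::-1],(768,576),interpolation=cv2.INTER_CUBIC)); np.save(f"pics/{fn}.npy",im)
    return C,im
E
python3 - <<'E'
from h import *
S=cam("scene");D=cam("side");s=.64
P={"brassA":((407,277),(350,311)),"brassB":((472,290),(343,277)),"chL":((290,297),(442,357)),"chM":((377,334),(443,300)),"chR":((485,331),(397,261)),
"key":((283,241),(339,405)),"grip":((563,297),(323,243)),"label":((569,357),(393,231)),"greenA":((351,229),(273,373)),"greenB":((367,256),(331,341))}
for k,(a,b) in P.items(): print(k,tri(S,np.array(a)*s,D,np.array(b)*s).round(0))
p,r=pose();print(r.as_matrix().round(2).tolist())
E
```

```text
brassA [466.  -7.  48.]
brassB [456. 134.  47.]
chL [ 630. -199.   61.]
chM [663.   2.  56.]
chR [582. 190.  54.]
key [ 443. -314.   56.]
grip [409. 316.  44.]
label [589. 350.  51.]
greenA [ 323. -199.   43.]
greenB [ 427. -115.   50.]
[[-0.89, 0.45, -0.0], [0.45, 0.89, -0.0], [0.0, -0.0, -1.0]]
```

```bash
python3 -c "
from h import *
move((480,60,330),90)"
```

```text
shift [-5.0273, -3.8249, -1.9427] turn [-0.0004, -0.0001, -0.1479] deg [-0.1, -0.0, -26.6]
```

```bash
Z='[1,0,0,-0.97,0,0,-0.148]'; python3 -m crank '[[[1,0,0,-0.3,0,0,-0.04],[1,0,0,-0.6,0,0,-0.08],[1,0,0,-0.97,0,0,-0.12],[1,0,0,-0.97,0,0,-0.148],[1,0,0,-0.97,0,0,-0.148]]]' 10
python3 -m crank '[[[1,-0.4,-0.5,-0.5,0,0,0],[1,-0.46,-1,-0.97,0,0,0],[1,-0.46,-1,-0.97,0,0,0],[1,-0.46,-1,-0.97,0,0,0],[1,-0.46,-1,-0.97,0,0,0]]]'
for i in 1; do python3 -m crank '[[[1,-0.3,-0.5,0,0,0,0],[1,-0.46,-1,0,0,0,0],[1,-0.46,-1,0,0,0,0],[1,-0.46,-1,0,0,0,0],[1,-0.46,-1,0,0,0,0]]]'
python3 -m crank '[[[1,-0.3,-0.5,0,0,0,0],[1,-0.46,-1,0,0,0,0],[1,-0.46,-1,0,0,0,0],[1,-0.46,-1,0,0,0,0],[1,-0.46,-1,0,0,0,0]]]'
python3 -m crank '[[[1,-0.3,-0.5,0,0,0,0],[1,-0.46,-1,0,0,0,0],[1,-0.46,-1,0,0,0,0],[1,-0.46,-1,0,0,0,0],[1,-0.46,-1,0,0,0,0]]]'
python3 -m crank '[[[1,-0.3,-0.5,0,0,0,0],[1,-0.46,-1,0,0,0,0],[1,-0.46,-1,0,0,0,0],[1,-0.46,-1,0,0,0,0],[1,-0.46,-1,0,0,0,0]]]'
python3 -m crank '[[[1,-0.3,-0.4,0,0,0,0],[1,-0.46,-0.67,0,0,0,0],[1,-0.46,-0.67,0,0,0,0],[1,-0.46,-0.67,0,0,0,0],[1,-0.46,-0.67,0,0,0,0]]]'
done
python3 -c "
from h import *
C,im=snap('wrist','w1');print(pose()[0],pose()[1].as_matrix().round(2).tolist())"
```

```text
time_s: 0.57
tcp_pos: [258.3, 514.8, 254.2]
tcp_rot: [0.001, -0.001, 1.0, 0.001]
force: [0.3, 0.6, 0.3]
gripper_width: 93.7
gripper_force: 0.0
time_s: 0.98
tcp_pos: [294.9, 433.6, 330.5]
tcp_rot: [0.0, 0.002, 1.0, 0.001]
force: [-0.3, 0.9, -0.1]
gripper_width: 93.7
gripper_force: 0.0
time_s: 1.4
tcp_pos: [330.7, 354.8, 328.5]
tcp_rot: [-0.001, 0.0, 1.0, -0.0]
force: [-0.1, 0.7, 0.0]
gripper_width: 93.8
gripper_force: 0.0
time_s: 1.82
tcp_pos: [367.7, 275.6, 329.5]
tcp_rot: [-0.001, -0.0, 1.0, 0.001]
force: [-0.0, 0.0, 0.7]
gripper_width: 93.9
gripper_force: 0.0
time_s: 2.23
tcp_pos: [404.6, 195.9, 329.9]
tcp_rot: [-0.0, -0.001, 1.0, 0.001]
force: [-0.0, -0.2, -0.3]
gripper_width: 93.8
gripper_force: 0.0
time_s: 2.65
tcp_pos: [441.4, 116.0, 330.0]
tcp_rot: [-0.0, -0.001, 1.0, 0.001]
force: [-0.0, -1.1, 0.8]
gripper_width: 93.9
gripper_force: 0.0
time_s: 3.07
tcp_pos: [477.9, 62.6, 330.1]
tcp_rot: [-0.0, -0.001, 1.0, 0.001]
force: [-0.0, 0.6, -0.6]
gripper_width: 93.8
gripper_force: 0.0
[477.80986143  62.4906141  330.24221787] [[-1.0, -0.0, -0.0], [-0.0, 1.0, 0.0], [0.0, 0.0, -1.0]]
```

View pics/w1.png

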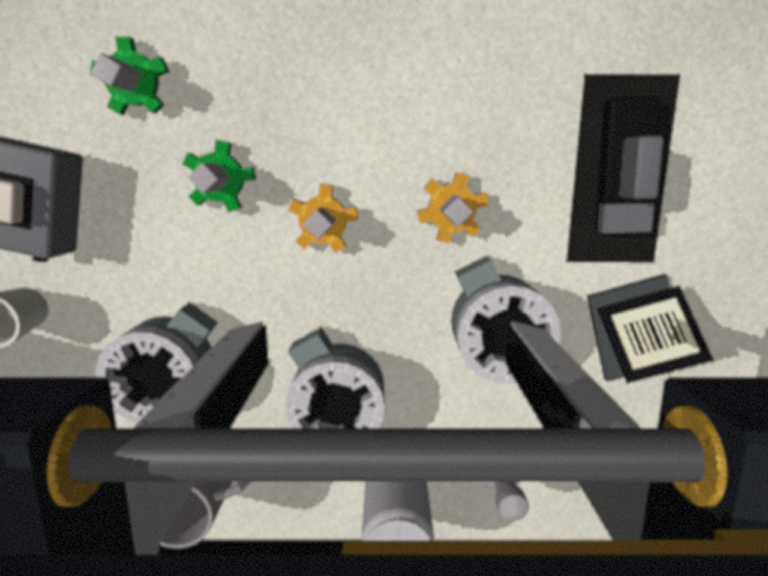

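The wrist view shows a 5-tooth brass carrier at (322,220) and what looks like a 6-tooth one at (453,208). The chambers are at (150,372), (335,400) and (505,330). I'll look from closer.

```bash
python3 -m crank '[[[1,-0.3,0,0.5,0,0,0],[1,-0.65,0,1,0,0,0],[1,-0.65,0,1,0,0,0],[1,-0.65,0,1,0,0,0],[1,-0.65,0,1,0,0,0]]]' >/dev/null
python3 -m crank '[[[1,0,0,0.4,0,0,0],[1,0,0,0.6,0,0,0],[1,0,0,0.6,0,0,0],[1,0,0,0.6,0,0,0],[1,0,0,0.6,0,0,0]]]' | head -2
cat >> h.py <<'E'
def carrier(C,im,guess,n,z0=0,R=60):
    hsv=cv2.cvtColor(im,cv2.COLOR_RGB2HSV); m=cv2.inRange(hsv,(8,110,60),(30,255,255))
    v,u=np.nonzero(m); P=ray(C,np.c_[u,v],z0+16)[:,:2]; k=np.hypot(*(P-guess[:2]).T)<R; P=P[k].astype(np.float32)
    c,r=cv2.minEnclosingCircle(P); c=np.array(c)
    d=P-c; rr=np.hypot(*d.T); k=rr>29; a=np.arctan2(d[k,1],d[k,0]); 
    sc={q:abs(np.exp(1j*q*a).mean()) for q in(4,5,6)}; ph=np.degrees(np.angle(np.exp(1j*n*a).mean()))/n
    return c,r,ph,sc
E
python3 - <<'E'
from h import *
C,im=snap('wrist','w2')
for g in((466,-7),(456,134)):
    for n in (5,6): c,r,ph,sc=carrier(C,im,g,n); print(n,c.round(1),round(r,1),round(ph,1),{k:round(v,2) for k,v in sc.items()}, proj(C,[c[0],c[1],58]).round(0))
E
```

```text
time_s: 3.95
tcp_pos: [531.6, 60.7, 204.8]
5 [467.3  -6.7] 38.3 29.0 {4: np.float64(0.03), 5: np.float64(0.82), 6: np.float64(0.08)} [[195. 113.]]
6 [467.3  -6.7] 38.3 -16.4 {4: np.float64(0.03), 5: np.float64(0.82), 6: np.float64(0.08)} [[195. 113.]]
5 [454.3 133.7] 38.1 26.9 {4: np.float64(0.01), 5: np.float64(0.03), 6: np.float64(0.74)} [[326. 101.]]
6 [454.3 133.7] 38.1 -14.5 {4: np.float64(0.01), 5: np.float64(0.03), 6: np.float64(0.74)} [[326. 101.]]
```

View pics/w2.png

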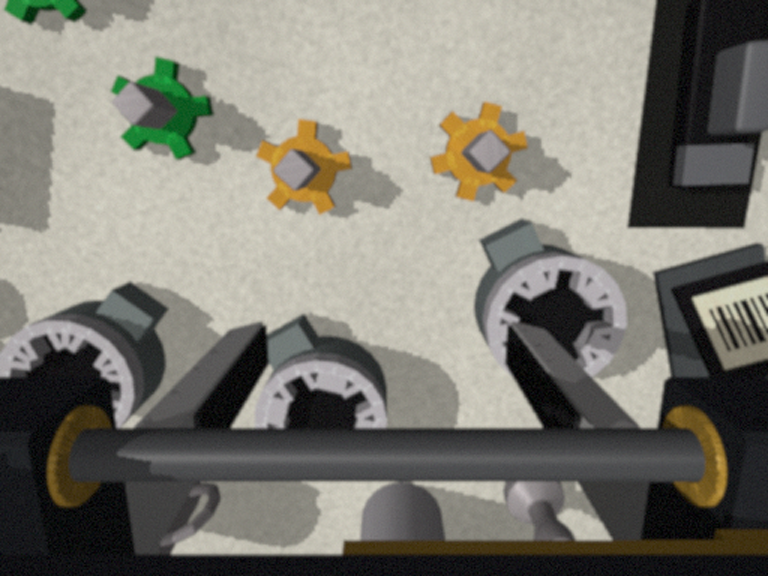

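The carrier radii come out right at about 38 mm: the 5-tooth one (466,-7) and the 6-tooth one (454,134). Next, the neck yaws.

```bash
cat >> h.py <<'E'
def neck(C,im,c,z0=0,lo=None):
    """bright top face of grip near c on plane z0+58"""
    g=cv2.cvtColor(im,cv2.COLOR_RGB2HSV); u0,v0=proj(C,[c[0],c[1],z0+58])[0].round().astype(int)
    S=22; w=g[max(v0-S,0):v0+S,max(u0-S,0):u0+S].astype(int); m=((w[...,1]<60)).astype(np.uint8)
    val=w[...,2]; ref=np.median(val[max(S-4,0):S+4,S-4:S+4]); m&=(abs(val-ref)<18).astype(np.uint8)
    m=cv2.morphologyEx(m,cv2.MORPH_OPEN,np.ones((3,3),np.uint8)); n,l,st,ce=cv2.connectedComponentsWithStats(m,connectivity=4); k=l[S,S]
    vv,uu=np.nonzero(l==k); P=ray(C,np.c_[uu+max(u0-S,0),vv+max(v0-S,0)],z0+58)[:,:2].astype(np.float32)
    return P.mean(0),cv2.minAreaRect(P),ref,len(P)
E
python3 - <<'E'
from h import *
im=np.load('pics/w2.npy');C=cam('wrist')
for g in((467.3,-6.7),(454.3,133.7)): print(neck(C,im,g))
E
```

```text
(array([467.31274  ,  -7.5015807], dtype=float32), ((467.6429748535156, -7.42647647857666), (19.673763275146484, 19.2305965423584), 44.73543930053711), np.float64(160.0), 335)
(array([454.008  , 133.06445], dtype=float32), ((453.973876953125, 133.37252807617188), (20.43107795715332, 20.17818260192871), 47.21642303466797), np.float64(159.0), 359)
```

```bash
python3 -m crank '[[[1,-0.4,0.4,0,0,0,0],[1,-0.74,0.8,0,0,0,0],[1,-0.74,0.8,0,0,0,0],[1,-0.74,0.8,0,0,0,0],[1,-0.74,0.8,0,0,0,0]]]' >/dev/null
python3 -m crank '[[[1,-0.4,0.4,0,0,0,0],[1,-0.74,0.8,0,0,0,0],[1,-0.74,0.8,0,0,0,0],[1,-0.74,0.8,0,0,0,0],[1,-0.74,0.8,0,0,0,0]]]' |head -2
python3 -c "
from h import *
import pickle
C,im=snap('wrist','w3');pickle.dump(C,open('w3.pkl','wb'))"
python3 -m crank '[[[1,-0.1,-0.5,0,0,0,0],[1,-0.12,-1,0,0,0,0],[1,-0.12,-1,0,0,0,0],[1,-0.12,-1,0,0,0,0],[1,-0.12,-1,0,0,0,0]]]' >/dev/null
python3 -m crank '[[[1,-0.1,-0.5,0,0,0,0],[1,-0.12,-1,0,0,0,0],[1,-0.12,-1,0,0,0,0],[1,-0.12,-1,0,0,0,0],[1,-0.12,-1,0,0,0,0]]]' >/dev/null
python3 -m crank '[[[1,-0.1,-0.5,0,0,0,0],[1,-0.12,-1,0,0,0,0],[1,-0.12,-1,0,0,0,0],[1,-0.12,-1,0,0,0,0],[1,-0.12,-1,0,0,0,0]]]' >/dev/null
python3 -m crank '[[[1,-0.1,-0.5,0,0,0,0],[1,-0.12,-1,0,0,0,0],[1,-0.12,-1,0,0,0,0],[1,-0.12,-1,0,0,0,0],[1,-0.12,-1,0,0,0,0]]]' >/dev/null
python3 -m crank '[[[1,-0.1,-0.5,0,0,0,0],[1,-0.12,-0.86,0,0,0,0],[1,-0.12,-0.86,0,0,0,0],[1,-0.12,-0.86,0,0,0,0],[1,-0.12,-0.86,0,0,0,0]]]' |head -2
python3 -c "
from h import *
import pickle
C,im=snap('wrist','w4');pickle.dump(C,open('w4.pkl','wb'))
a=cv2.imread('pics/w3.png')[:380,:, :];b=cv2.imread('pics/w4.png')[:380]
cv2.imwrite('pics/w34.png',cv2.resize(np.vstack([a,b]),(600,594)))"
```

```text
time_s: 4.83
tcp_pos: [648.1, 187.3, 202.4]
time_s: 6.97
tcp_pos: [697.1, -197.7, 202.2]
```

View pics/w34.png

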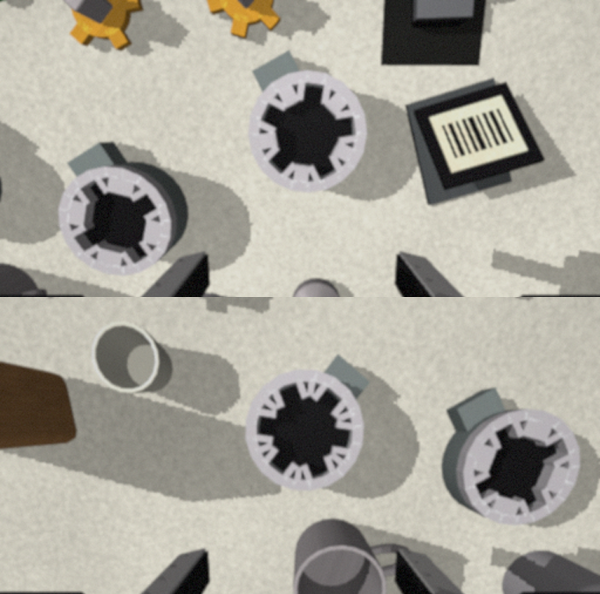

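The 5-notch chamber is at about (582,190), the 6-notch one at about (630,-199), and the 4-notch one is in the middle.

```bash
cat >> h.py <<'E'
def chamber(C,im,g,n,z=60,th=60):
    m=(im.max(2)<th).astype(np.uint8); u0,v0=proj(C,[g[0],g[1],44])[0].astype(int)
    _,l,st,ce=cv2.connectedComponentsWithStats(m,connectivity=4); k=l[v0,u0]
    vv,uu=np.nonzero(l==k); P=ray(C,np.c_[uu,vv],z)[:,:2].astype(np.float32)
    c,r=cv2.minEnclosingCircle(P); d=P-np.array(c); rr=np.hypot(*d.T); k=rr>30; a=np.arctan2(d[k,1],d[k,0])
    e=np.exp(1j*n*a).mean()
    return np.array(c).round(1),round(r,1),P.mean(0).round(1),"phase",round(np.degrees(np.angle(e))/n,1),round(abs(e),2),len(P)
E
python3 - <<'E'
from h import *
import pickle
for f,g,n in(('w3',(582,190),5),('w4',(630,-199),6),('w4',(661,2),4)):
    C=pickle.load(open(f+'.pkl','rb'));im=np.load(f'pics/{f}.npy')
    for th in(60,85):
        for z in (60,44): print(f,n,th,z,*chamber(C,im,g,n,z,th))
E
```

```text
w3 5 60 60 [583.5 191.4] 40.9 [582.9 191.4] phase 27.5 0.84 3000
w3 5 60 44 [583.6 191.6] 42.8 [583.1 191.5] phase 27.5 0.83 3000
w3 5 85 60 [583.8 191.5] 42.0 [583.  191.2] phase 27.5 0.83 3161
w3 5 85 44 [584.  191.7] 43.9 [583.1 191.4] phase 27.5 0.82 3161
w4 6 60 60 [ 634.1 -195.8] 41.1 [ 633.3 -196. ] phase 21.5 0.77 3269
w4 6 60 44 [ 634.4 -195.6] 43.0 [ 633.5 -195.9] phase 21.5 0.72 3269
w4 6 85 60 [ 633.9 -196. ] 42.1 [ 633.4 -196. ] phase 21.4 0.74 3461
w4 6 85 44 [ 634.2 -195.9] 44.0 [ 633.6 -195.9] phase 21.4 0.67 3461
w4 4 60 60 [666.3   1.5] 38.9 [665.7   1.8] phase 29.7 0.95 2151
w4 4 60 44 [668.1  10.6] 40.6 [667.4  10.9] phase 29.8 0.94 2151
w4 4 85 60 [666.4   4.6] 41.3 [665.5   2.2] phase 30.0 0.92 2311
w4 4 85 44 [668.1  13.9] 43.1 [667.2  11.3] phase 30.1 0.91 2311
```

Carrier five goes to the chamber at (583.5,191.5), phase 27.5°. Carrier six goes to (633.8,-196), phase 21.5°. I'll check carrier five again from above first.

```bash
python3 -m crank '[[[1,0.4,0.4,0,0,0,0],[1,0.7,0.8,0,0,0,0],[1,0.7,0.8,0,0,0,0],[1,0.7,0.8,0,0,0,0],[1,0.7,0.8,0,0,0,0]]]' >/dev/null
python3 -m crank '[[[1,0.4,0.4,0,0,0,0],[1,0.7,0.8,0,0,0,0],[1,0.7,0.8,0,0,0,0],[1,0.7,0.8,0,0,0,0],[1,0.7,0.8,0,0,0,0]]]' >/dev/null
python3 -m crank '[[[1,0.4,0.4,0,0,0,0],[1,0.63,0.8,0,0,0,0],[1,0.63,0.8,0,0,0,0],[1,0.63,0.8,0,0,0,0],[1,0.63,0.8,0,0,0,0]]]' >/dev/null
python3 - <<'E'
from h import *
C,im=snap('wrist','w5')
c,r,ph,sc=carrier(C,im,(467,-7),5);print(c,r,ph);nk=neck(C,im,c);print(nk)
print(pose()[0],env.read_state()["joint_positions"].round(2))
y=ph-72; 
move((c[0],c[1],90),y);move((c[0],c[1],90),y+90)
E
```

```text
[467.54714966  -6.70888329] 37.899627685546875 28.941552244681752
(array([467.0823  ,  -7.660288], dtype=float32), ((467.1298828125, -7.4550018310546875), (19.542827606201172, 20.053592681884766), 45.661834716796875), np.float64(162.0), 352)
[536.60018955  -9.80953567 202.16991943] [-0.15  0.2   1.54 -0.    1.4  -1.72]
shift [0.8654, 0.0394, 1.4007] turn [-0.0005, 0.0003, -0.261] deg [-0.1, 0.1, -47.0]
shift [0.8654, 0.0394, 1.4007] turn [-0.0001, 0.0006, 0.239] deg [-0.0, 0.1, 43.0]
```

```bash
python3 -m crank '[[[0,0.4,0.03,0,0,0,0.038],[0,0.868,0.035,0,0,0,0.076],[0,0.868,0.035,0,0,0,0.114],[0,0.868,0.035,0,0,0,0.152],[0,0.868,0.035,0,0,0,0.19]]]' >/dev/null
python3 -m crank '[[[0,0,0,0.3,0,0,0.03],[0,0,0,0.6,0,0,0.049],[0,0,0,1,0,0,0.049],[0,0,0,1,0,0,0.049],[0,0,0,1,0,0,0.049]]]' 
python3 -c "
from h import *
move((467.3,-7,22),47)"
```

```text
time_s: 9.15
tcp_pos: [465.1, -6.4, 121.1]
tcp_rot: [-0.002, 0.367, 0.93, -0.0]
force: [0.3, 0.7, 0.0]
gripper_width: 47.1
gripper_force: 0.0
shift [-0.0285, 0.0166, 1.2388] turn [-0.0006, -0.0008, -0.0005] deg [-0.1, -0.2, -0.1]
```

```bash
python3 -m crank '[[[0,-0.01,0.01,0.3,0,0,0],[0,-0.02,0.01,0.6,0,0,0],[0,-0.02,0.01,0.8,0,0,0],[0,-0.02,0.01,0.8,0,0,0],[0,-0.02,0.01,0.8,0,0,0]]]' >/dev/null
python3 -m crank '[[[0,0,0,0.2,0,0,0],[0,0,0,0.4,0,0,0],[0,0,0,0.435,0,0,0],[0,0,0,0.435,0,0,0],[0,0,0,0.435,0,0,0]]]' 
python3 -m crank '[[[-1,0,0,0,0,0,0],[-1,0,0,0,0,0,0],[-1,0,0,0,0,0,0],[-1,0,0,0,0,0,0],[-1,0,0,0,0,0,0]]]' 25 
python3 -m crank '[[[-1,0,0,0,0,0,0],[-1,0,0,0,0,0,0],[-1,0,0,0,0,0,0],[-1,0,0,0,0,0,0],[-1,0,0,0,0,0,0]]]' 25
```

```text
time_s: 9.98
tcp_pos: [468.5, -6.4, 24.8]
tcp_rot: [0.001, 0.367, 0.93, 0.0]
force: [0.1, 0.4, -0.4]
gripper_width: 46.6
gripper_force: 0.0
time_s: 10.4
tcp_pos: [467.0, -6.3, 23.6]
tcp_rot: [0.0, 0.366, 0.93, -0.0]
force: [-0.8, -1.0, 2.1]
gripper_width: 21.4
gripper_force: 25.0
time_s: 10.82
tcp_pos: [467.0, -6.3, 23.5]
tcp_rot: [0.0, 0.366, 0.93, -0.0]
force: [-1.4, -2.6, 6.3]
gripper_width: 21.5
gripper_force: 25.0
```

Gripped at 21.5 mm. Now lift and check it in the hand.

```bash
python3 -m crank '[[[-1,0,0,-0.2,0,0,0],[-1,0,0,-0.5,0,0,0],[-1,0,0,-0.8,0,0,0],[-1,0,0,-1,0,0,0],[-1,0,0,-1,0,0,0]]]' 30
python3 - <<'E'
from h import *
C,im=snap('wrist','w6')
p=pose()[0]; z0=p[2]-23.5
c,r,ph,sc=carrier(C,im,p[:2],5,z0=z0);print(c,r,ph,sc,p,c-p[:2])
move((583.5,191.5,103),45.5)
E
```

```text
time_s: 11.23
tcp_pos: [469.3, -5.9, 105.6]
tcp_rot: [0.003, 0.367, 0.93, 0.001]
force: [0.7, 0.1, -3.4]
gripper_width: 21.3
gripper_force: 30.0
[469.8543396   -6.72102356] 38.51125717163086 29.11689970601152 {4: np.float64(0.010188159429057046), 5: np.float64(0.8089496905514505), 6: np.float64(0.22067130659952744)} [467.91260411  -5.80605439 103.82268885] [ 1.94173549 -0.91496917]
shift [0.626, 2.789, 0.0151] turn [0.0007, 0.0006, 0.0083] deg [0.1, 0.1, 1.5]
```

View pics/w6.png

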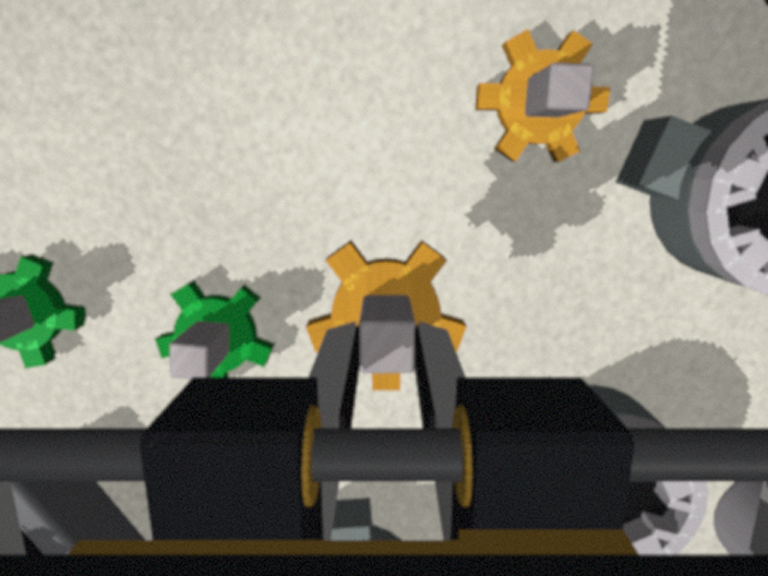

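```bash
python3 -m crank '[[[-1,0.05,0.2,0,0,0,0.005],[-1,0.1,0.5,0,0,0,0.009],[-1,0.15,0.7,0,0,0,0.009],[-1,0.21,0.93,0,0,0,0.009],[-1,0.21,0.93,0,0,0,0.009]]]' >/dev/null
python3 -m crank '[[[-1,0.1,0.3,0,0,0,0],[-1,0.15,0.6,0,0,0,0],[-1,0.21,0.93,0,0,0,0],[-1,0.21,0.93,0,0,0,0],[-1,0.21,0.93,0,0,0,0]]]' >/dev/null
python3 -m crank '[[[-1,0.1,0.3,0,0,0,0],[-1,0.15,0.6,0,0,0,0],[-1,0.18,0.8,0,0,0,0],[-1,0.21,0.93,0,0,0,0],[-1,0.21,0.93,0,0,0,0]]]' >/dev/null
python3 -m crank '[[[-1,0,0,0,0,0,0],[-1,0,0,0,0,0,0],[-1,0,0,0,0,0,0],[-1,0,0,0,0,0,0],[-1,0,0,0,0,0,0]]]'
python3 - <<'E'
from h import *
C,im=snap('wrist','w7')
p=pose()[0]; z0=p[2]-23.5
c,r,ph,sc=carrier(C,im,p[:2],5,z0=z0);print(c,r,ph,p,c-p[:2])
move((582.7,192.2,p[2]-15),45.5)
E
```

```text
time_s: 12.95
tcp_pos: [585.7, 188.7, 103.5]
tcp_rot: [0.0, 0.38, 0.925, -0.0]
force: [-0.0, -0.0, -2.8]
gripper_width: 21.2
gripper_force: 30.0
[594.4317627  180.23164368] 50.601539611816406 28.35086212013304 [585.78135479 188.81047032 103.48139651] [ 8.65040791 -8.57882664]
shift [0.0572, 0.0031, 0.1875] turn [0.0, 0.0, -0.0009] deg [0.0, 0.0, -0.2]
```

View pics/w7.png

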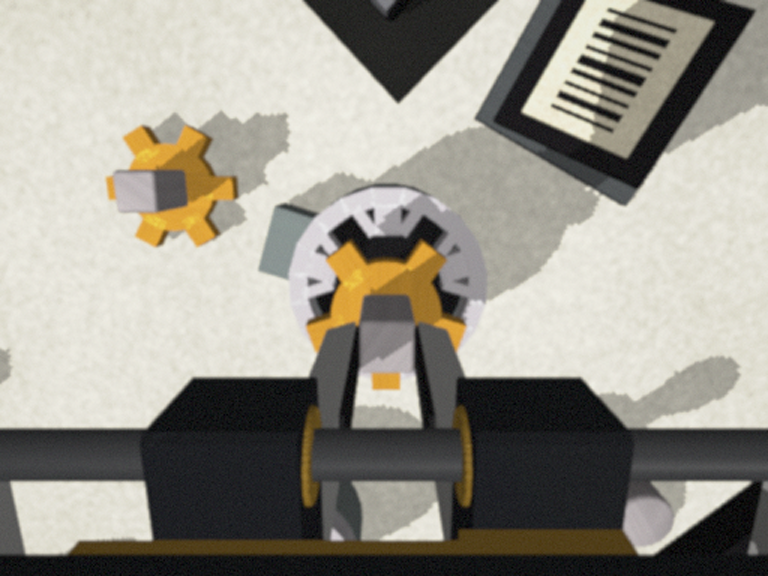

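The teeth line up over the notches at (387,250). Shift by 4.6 mm and lower.

```bash
python3 -m crank '[[[-1,0.03,0,0,0,0,0],[-1,0.057,0,0,0,0,0],[-1,0.057,0,0.08,0,0,0],[-1,0.057,0,0.16,0,0,0],[-1,0.057,0,0.16,0,0,0]]]' 
python3 -m crank '[[[-1,0,0,0.03,0,0,0],[-1,0,0,0.06,0,0,0],[-1,0,0,0.09,0,0,0],[-1,0,0,0.12,0,0,0],[-1,0,0,0.15,0,0,0]]]' 
python3 -m crank '[[[-1,0,0,0,0,0,0],[-1,0,0,0,0,0,0],[-1,0,0,0,0,0,0],[-1,0,0,0,0,0,0],[-1,0,0,0,0,0,0]]]'
python3 -c "
from h import *
move((582.7,192.2,67.5),45.5)"
```

```text
time_s: 13.42
tcp_pos: [581.4, 192.3, 88.6]
tcp_rot: [-0.001, 0.38, 0.925, -0.001]
force: [-0.8, -0.4, -4.1]
gripper_width: 21.6
gripper_force: 30.0
time_s: 13.83
tcp_pos: [582.8, 192.5, 78.3]
tcp_rot: [0.0, 0.38, 0.925, 0.0]
force: [-1.0, -0.3, -2.3]
gripper_width: 21.2
gripper_force: 30.0
time_s: 14.25
tcp_pos: [582.9, 192.6, 78.7]
tcp_rot: [0.0, 0.38, 0.925, 0.0]
force: [0.0, 0.4, -2.4]
gripper_width: 21.4
gripper_force: 30.0
shift [-0.0012, -0.0053, 0.1401] turn [0.0001, 0.0001, -0.0007] deg [0.0, 0.0, -0.1]
```

```bash
python3 -m crank '[[[-1,0,0,0.03,0,0,0],[-1,0,0,0.06,0,0,0],[-1,0,0,0.09,0,0,0],[-1,0,0,0.11,0,0,0],[-1,0,0,0.13,0,0,0]]]' 
python3 -m crank '[[[-1,0,0,0.01,0,0,0],[-1,0,0,0.02,0,0,0],[-1,0,0,0.03,0,0,0],[-1,0,0,0.03,0,0,0],[-1,0,0,0.03,0,0,0]]]'
```

```text
time_s: 14.67
tcp_pos: [582.4, 192.4, 67.8]
tcp_rot: [-0.0, 0.38, 0.925, -0.0]
force: [-2.8, -1.4, 8.0]
gripper_width: 21.2
gripper_force: 30.0
time_s: 15.08
tcp_pos: [582.4, 192.2, 67.7]
tcp_rot: [0.0, 0.38, 0.925, -0.0]
force: [-3.9, -1.9, 10.2]
gripper_width: 21.1
gripper_force: 30.0
```

```bash
python3 -m crank '[[[0,0,0,0,0,0,0],[0,0,0,0,0,0,0],[0,0,0,0,0,0,0],[0,0,0,0,0,0,0],[0,0,0,0,0,0,0]]]' >/dev/null
python3 -m crank '[[[0,0,0,-0.2,0,0,0],[0,0,0,-0.5,0,0,0],[0,0,0,-1,0,0,0],[0,0,0,-1,0,0,0],[0,0,0,-1,0,0,0]]]' |sed -n 2,6p
python3 -c "
from h import *
move((502,86,180),45.5)"
```

```text
tcp_pos: [584.8, 193.0, 148.2]
tcp_rot: [0.002, 0.38, 0.925, 0.002]
force: [0.5, 0.0, -0.7]
gripper_width: 47.0
gripper_force: 0.0
shift [-0.2042, -1.6772, -0.4048] turn [0.0016, 0.001, -0.0007] deg [0.3, 0.2, -0.1]
```

```bash
python3 -m crank '[[[0,-0.1,-0.5,-0.4,0,0,0],[0,-0.1,-0.84,-0.4,0,0,0],[0,-0.1,-0.84,-0.4,0,0,0],[0,-0.1,-0.84,-0.4,0,0,0],[0,-0.1,-0.84,-0.4,0,0,0]]]' >/dev/null
python3 -m crank '[[[0,-0.1,-0.5,0,0,0,0],[0,-0.1,-0.84,0,0,0,0],[0,-0.1,-0.84,0,0,0,0],[0,-0.1,-0.84,0,0,0,0],[0,-0.1,-0.84,0,0,0,0]]]' >/dev/null
python3 - <<'E'
from h import *
C,im=snap('wrist','w8')
c,r,ph,sc=carrier(C,im,(454,134),6);print(c,r,ph,sc);print(neck(C,im,c));print(pose()[0])
move((c[0],c[1],122),ph+60)
c,r,ph,sc=carrier(C,im,(583,191),5,z0=44);print("home5",c,r,ph,neck(C,im,(583.5,191.5),44))
E
```

```text
[454.47756958 134.17985535] 37.81732177734375 -14.567527095312167 {4: np.float64(0.015213137517127778), 5: np.float64(0.0319591567590481), 6: np.float64(0.7665999316049787)}
(array([453.93292, 132.95528], dtype=float32), ((453.86279296875, 133.16571044921875), (18.991744995117188, 19.329721450805664), 45.420108795166016), np.float64(167.0), 400)
[500.85014418  86.6200754  177.20446621]
shift [0.8299, 0.0159, 0.6904] turn [0.0002, -0.0001, -0.0001] deg [0.0, -0.0, -0.0]
home5 [581.71557617 191.82640076] 39.691219329833984 27.993900474396106 (array([582.5053 , 191.32474], dtype=float32), ((583.3186645507812, 191.3789825439453), (22.3858585357666, 20.102766036987305), 45.407470703125), np.float64(161.0), 515)
```

View pics/w8.png

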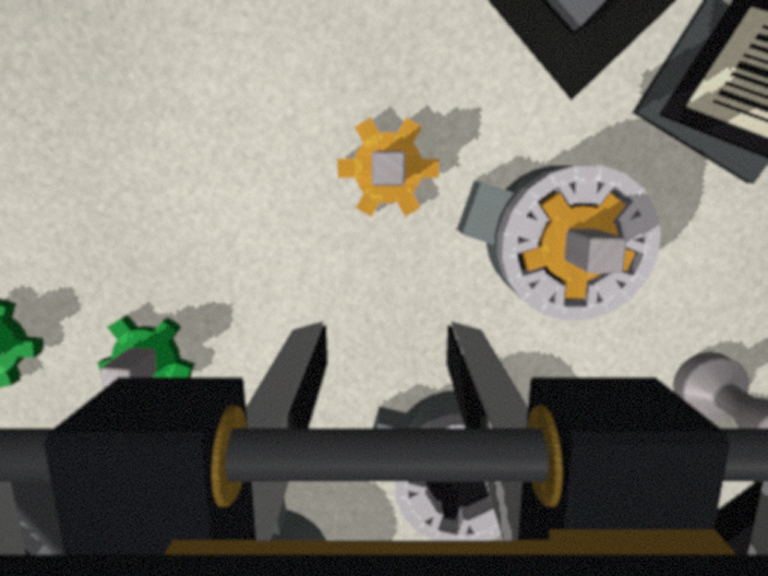

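Carrier five sits home at (583,245), with its teeth in the notches. Next is carrier six.

```bash
python3 -m crank '[[[0,0.4,0.01,0,0,0,0],[0,0.835,0.012,0.3,0,0,0],[0,0.835,0.012,0.7,0,0,0],[0,0.835,0.012,0.7,0,0,0],[0,0.835,0.012,0.7,0,0,0]]]' >/dev/null
python3 -m crank '[[[0,0,0,0.3,0,0,0],[0,0,0,0.6,0,0,0],[0,0,0,0.8,0,0,0],[0,0,0,0.8,0,0,0],[0,0,0,0.8,0,0,0]]]' |sed -n 2,3p
python3 -c "
from h import *
move((454.3,133.8,23.5),45.5)"
```

```text
tcp_pos: [454.8, 133.2, 58.5]
tcp_rot: [0.001, 0.38, 0.925, 0.0]
shift [0.0105, 0.0003, 0.4378] turn [0.0003, 0.0003, -0.0009] deg [0.1, 0.0, -0.2]
```

```bash
python3 -m crank '[[[0,0.01,0,0.2,0,0,0],[0,0.01,0,0.4,0,0,0],[0,0.01,0,0.43,0,0,0],[0,0.01,0,0.43,0,0,0],[0,0.01,0,0.43,0,0,0]]]' |sed -n 2,4p
python3 -m crank '[[[-1,0,0,0,0,0,0],[-1,0,0,0,0,0,0],[-1,0,0,0,0,0,0],[-1,0,0,0,0,0,0],[-1,0,0,0,0,0,0]]]' 30 >/dev/null
python3 -m crank '[[[-1,0,0,0,0,0,0],[-1,0,0,0,0,0,0],[-1,0,0,0,0,0,0],[-1,0,0,0,0,0,0],[-1,0,0,0,0,0,0]]]' 30
python3 -m crank '[[[-1,0,0,-0.2,0,0,0],[-1,0,0,-0.5,0,0,0],[-1,0,0,-0.8,0,0,0],[-1,0,0,-1,0,0,0],[-1,0,0,-1,0,0,0]]]' 30
python3 -m crank '[[[-1,0,0,-0.1,0,0,0],[-1,0,0,-0.1,0,0,0],[-1,0,0,-0.1,0,0,0],[-1,0,0,-0.1,0,0,0],[-1,0,0,-0.1,0,0,0]]]' >/dev/null
python3 - <<'E'
from h import *
C,im=snap('wrist','w9')
p=pose()[0]; z0=p[2]-24.2
c,r,ph,sc=carrier(C,im,p[:2],6,z0=z0,R=50);print(c,r,ph,p,c-p[:2])
print((pose()[1].as_matrix().T[:2,:2]@(c-p[:2])))
move((633.8,-196,p[2]),21.5)
E
```

```text
tcp_pos: [454.1, 134.0, 24.7]
tcp_rot: [0.001, 0.38, 0.925, 0.001]
force: [-0.5, 0.3, -0.5]
time_s: 18.88
tcp_pos: [453.0, 134.1, 23.7]
tcp_rot: [0.0, 0.38, 0.925, 0.001]
force: [1.0, 1.2, 5.7]
gripper_width: 21.4
gripper_force: 30.0
time_s: 19.3
tcp_pos: [453.7, 133.7, 105.3]
tcp_rot: [0.002, 0.38, 0.925, 0.001]
force: [0.3, 0.0, -3.4]
gripper_width: 21.2
gripper_force: 30.0
[451.94088745 133.30627441] 38.33010482788086 -14.554656342977935 [451.62953863 133.68135615 110.36134456] [ 0.31134882 -0.37508174]
[-0.48507777 -0.04820494]
shift [-4.5156, -1.3331, -0.0032] turn [-0.0006, -0.0003, 0.1326] deg [-0.1, -0.0, 23.9]
```

```bash
python3 -m crank '[[[-1,-0.2,-0.05,0,0,0,0],[-1,-0.4,-0.12,0,0,0,0],[-1,-0.7,-0.2,0,0,0,0],[-1,-0.9,-0.267,0,0,0,0],[-1,-0.9,-0.267,0,0,0,0]]]' >/dev/null
python3 -m crank '[[[-1,-0.3,-0.1,0,0,0,0],[-1,-0.6,-0.2,0,0,0,0],[-1,-0.9,-0.267,0,0,0,0],[-1,-0.9,-0.267,0,0,0,0],[-1,-0.9,-0.267,0,0,0,0]]]' >/dev/null
python3 -m crank '[[[-1,-0.3,-0.1,0,0,0,0],[-1,-0.6,-0.2,0,0,0,0],[-1,-0.9,-0.267,0,0,0,0],[-1,-0.9,-0.267,0,0,0,0],[-1,-0.9,-0.267,0,0,0,0]]]' >/dev/null
python3 -m crank '[[[-1,-0.3,-0.1,0,0,0,0],[-1,-0.6,-0.2,0,0,0,0],[-1,-0.9,-0.267,0,0,0,0],[-1,-0.9,-0.267,0,0,0,0],[-1,-0.9,-0.267,0,0,0,0]]]' >/dev/null
python3 -m crank '[[[-1,-0.3,-0.1,0,0,0,0.03],[-1,-0.6,-0.2,0,0,0,0.06],[-1,-0.8,-0.25,0,0,0,0.09],[-1,-0.9,-0.267,0,0,0,0.12],[-1,-0.9,-0.267,0,0,0,0.132]]]' >/dev/null
python3 -m crank '[[[-1,0,0,0,0,0,0],[-1,0,0,0,0,0,0],[-1,0,0,0,0,0,0],[-1,0,0,0,0,0,0],[-1,0,0,0,0,0,0]]]'
python3 - <<'E'
from h import *
C,im=snap('wrist','w10')
p=pose()[0]; z0=p[2]-24.2
c,r,ph,sc=carrier(C,im,p[:2],6,z0=z0,R=50);print(c,r,ph,p,c-p[:2])
M=pose()[1].as_matrix(); o=M[:2,0]*-0.8; print(o)
move((633.8-o[0],-196-o[1],p[2]-15),21.5)
E
```

```text
time_s: 22.27
tcp_pos: [633.2, -194.3, 111.5]
tcp_rot: [-0.0, 0.562, 0.827, 0.0]
force: [0.3, 0.4, -2.2]
gripper_width: 21.1
gripper_force: 30.0
[ 633.5703125  -194.40788269] 39.11128234863281 21.67985913269713 [ 633.27744447 -194.53031815  111.44880282] [0.29286803 0.12243546]
[ 0.29521054 -0.74353932]
shift [-0.0095, -0.0007, 0.1875] turn [0.0, -0.0, 0.0009] deg [0.0, -0.0, 0.2]
```

View pics/w10.png

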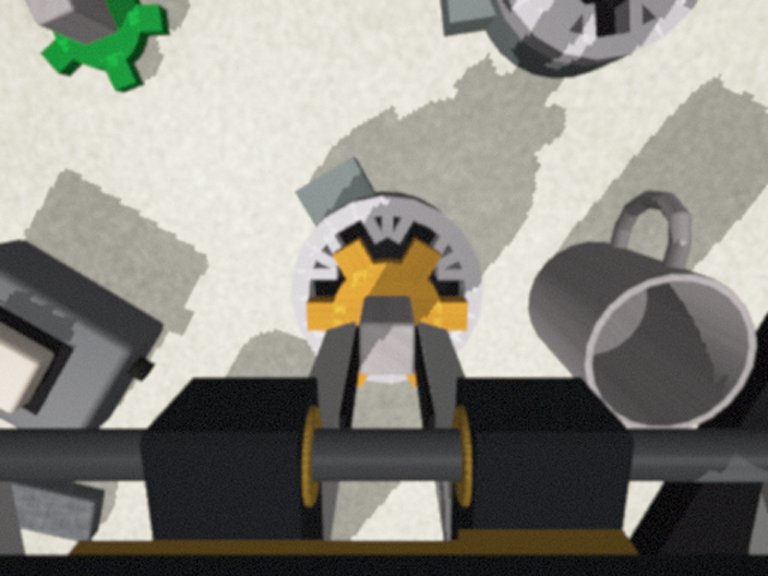

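Six is aligned over its notches at (387,250). Lower it.

```bash
python3 -m crank '[[[-1,-0.01,0,0.08,0,0,0],[-1,-0.01,0,0.16,0,0,0],[-1,-0.01,0,0.24,0,0,0],[-1,-0.01,0,0.28,0,0,0],[-1,-0.01,0,0.28,0,0,0]]]' |sed -n 2,4p
python3 -m crank '[[[-1,0,0,0.03,0,0,0],[-1,0,0,0.06,0,0,0],[-1,0,0,0.09,0,0,0],[-1,0,0,0.12,0,0,0],[-1,0,0,0.12,0,0,0]]]' |sed -n 2,4p
python3 -m crank '[[[-1,0,0,0.03,0,0,0],[-1,0,0,0.06,0,0,0],[-1,0,0,0.09,0,0,0],[-1,0,0,0.12,0,0,0],[-1,0,0,0.14,0,0,0]]]' 
python3 -m crank '[[[-1,0,0,0.01,0,0,0],[-1,0,0,0.02,0,0,0],[-1,0,0,0.03,0,0,0],[-1,0,0,0.03,0,0,0],[-1,0,0,0.03,0,0,0]]]'
```

```text
tcp_pos: [632.7, -195.5, 87.1]
tcp_rot: [-0.001, 0.562, 0.827, -0.0]
force: [0.0, -0.4, -2.2]
tcp_pos: [633.5, -195.7, 78.7]
tcp_rot: [-0.0, 0.562, 0.827, -0.0]
force: [-0.4, 0.4, -3.0]
time_s: 23.57
tcp_pos: [633.6, -195.6, 67.7]
tcp_rot: [-0.0, 0.562, 0.827, 0.0]
force: [0.6, 4.5, 9.4]
gripper_width: 21.2
gripper_force: 30.0
time_s: 23.98
tcp_pos: [633.7, -195.7, 67.7]
tcp_rot: [0.0, 0.562, 0.827, 0.0]
force: [-3.3, 1.6, 7.8]
gripper_width: 21.2
gripper_force: 30.0
```

```bash
python3 -m crank '[[[0,0,0,0,0,0,0],[0,0,0,0,0,0,0],[0,0,0,0,0,0,0],[0,0,0,0,0,0,0],[0,0,0,0,0,0,0]]]' >/dev/null
python3 -m crank '[[[0,0,0,-0.2,0,0,0],[0,0,0,-0.5,0,0,0],[0,0,0,-1,0,0,0],[0,0,0,-1,0,0,0],[0,0,0,-1,0,0,0]]]' >/dev/null
python3 -m crank '[[[0,0,0,-0.5,0,0,0],[0,0,0,-0.8,0,0,0],[0,0,0,-0.8,0,0,0],[0,0,0,-0.8,0,0,0],[0,0,0,-0.8,0,0,0]]]'
python3 - <<'E'
from h import *
C,im=snap('wrist','w11')
move((480,-330,210))
print(neck(C,im,(633.8,-196),44)[:2], carrier(C,im,(633.8,-196),6,44,R=55))
E
```

```text
time_s: 25.23
tcp_pos: [632.8, -195.5, 207.6]
tcp_rot: [-0.002, 0.562, 0.827, -0.0]
force: [-0.5, -0.3, -0.3]
gripper_width: 47.1
gripper_force: 0.0
shift [-0.8623, -2.3924, -0.0311] turn [0.0, 0.0, 0.0] deg [0.0, 0.0, 0.0]
(array([ 633.8271 , -196.81464], dtype=float32), ((634.0037841796875, -196.86666870117188), (20.081125259399414, 18.484460830688477), 21.668210983276367)) (array([ 634.22424316, -195.92955017]), 39.28742599487305, np.float64(21.58546756974123), {4: np.float64(0.012970887918757588), 5: np.float64(0.0065273653239100405), 6: np.float64(0.733621226270259)})
```

Six is home. Now to the test key.

```bash
python3 -m crank '[[[-1,-0.1,-0.4,0,0,0,0],[-1,-0.28,-0.8,0,0,0,0],[-1,-0.28,-0.8,0,0,0,0],[-1,-0.28,-0.8,0,0,0,0],[-1,-0.28,-0.8,0,0,0,0]]]' >/dev/null
python3 -m crank '[[[-1,-0.1,-0.4,0,0,0,0],[-1,-0.28,-0.8,0,0,0,0],[-1,-0.28,-0.8,0,0,0,0],[-1,-0.28,-0.8,0,0,0,0],[-1,-0.28,-0.8,0,0,0,0]]]' >/dev/null
python3 -m crank '[[[-1,-0.1,-0.4,0,0,0,0],[-1,-0.28,-0.8,0,0,0,0],[-1,-0.28,-0.8,0,0,0,0],[-1,-0.28,-0.8,0,0,0,0],[-1,-0.28,-0.8,0,0,0,0]]]'
python3 - <<'E'
from h import *
C,im=snap('wrist','w12')
hsv=cv2.cvtColor(im,cv2.COLOR_RGB2HSV); print(proj(C,[443,-314,68.5]), proj(C,[443,-314,0]))
E
```

```text
time_s: 26.53
tcp_pos: [481.3, -328.0, 209.5]
tcp_rot: [0.0, 0.562, 0.827, 0.001]
force: [-0.1, 0.3, 0.2]
gripper_width: 0.5
gripper_force: 0.0
[[229.003036  148.8927752]] [[233.43896765 142.69199528]]
```

View pics/w12.png

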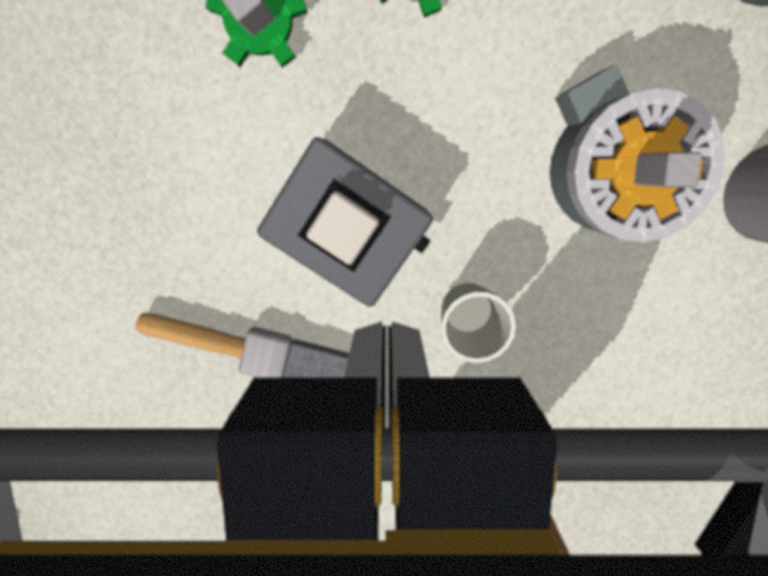

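Six is meshed and home at (645,170). The key's white top is at (343,227).

Run:
```python
from h import *
im=np.load('pics/w12.npy');C=cam('wrist')
m=(im.min(2)>150).astype(np.uint8); n,l,st,ce=cv2.connectedComponentsWithStats(m); k=l[151,229]
v,u=np.nonzero(l==k);P=ray(C,np.c_[u,v],68.5)[:,:2].astype(np.float32);print(P.mean(0),cv2.minAreaRect(P))
move((P[:,0].mean(),P[:,1].mean(),85))
```

```text
[ 442.85184 -317.95377] ((442.8888854980469, -318.1724853515625), (37.79048538208008, 37.79438400268555), 77.80978393554688)
shift [0.2925, -0.4035, 1.5558] turn [0.0, 0.0, 0.0] deg [0.0, 0.0, 0.0]
```

```bash
python3 -m crank '[[[-1,0.2,-0.3,0,0,0,0],[-1,0.292,-0.403,0.2,0,0,0],[-1,0.292,-0.403,0.5,0,0,0],[-1,0.292,-0.403,0.8,0,0,0],[-1,0.292,-0.403,0.8,0,0,0]]]' >/dev/null
python3 -m crank '[[[-1,0,0,0.2,0,0,0],[-1,0,0,0.4,0,0,0],[-1,0,0,0.6,0,0,0],[-1,0,0,0.75,0,0,0],[-1,0,0,0.75,0,0,0]]]' |sed -n 2,4p
python3 -m crank '[[[-1,0,0,0.04,0,0,0],[-1,0,0,0.08,0,0,0],[-1,0,0,0.12,0,0,0],[-1,0,0,0.16,0,0,0],[-1,0,0,0.2,0,0,0]]]' |sed -n 2,4p
python3 -m crank '[[[-1,0,0,0.02,0,0,0],[-1,0,0,0.04,0,0,0],[-1,0,0,0.06,0,0,0],[-1,0,0,0.08,0,0,0],[-1,0,0,0.1,0,0,0]]]' |sed -n 2,4p
```

```text
tcp_pos: [441.4, -317.6, 84.2]
tcp_rot: [-0.002, 0.561, 0.828, 0.001]
force: [-0.3, 0.6, -1.1]
tcp_pos: [441.8, -319.4, 69.9]
tcp_rot: [0.001, 0.562, 0.827, -0.0]
force: [0.2, -0.5, 0.5]
tcp_pos: [441.4, -319.2, 61.6]
tcp_rot: [0.0, 0.562, 0.827, 0.0]
force: [-0.1, 0.1, -0.9]
```

```bash
python3 -m crank '[[[-1,0,0,0,0,0,0],[-1,0,0,0,0,0,0],[-1,0,0,0,0,0,0],[-1,0,0,0,0,0,0],[-1,0,0,0,0,0,0]]]' |sed -n 2,4p
python3 - <<'E'
from h import *
C,im=snap('wrist'); D,i2=snap('side')
u,v=proj(D,[442,-318,65])[0].astype(int); a=cv2.resize(i2[v-50:v+50,u-60:u+60,::-1],(600,500),interpolation=cv2.INTER_CUBIC)
cv2.imwrite('pics/k1.png',a)
E
```

```text
tcp_pos: [441.5, -319.3, 61.7]
tcp_rot: [0.0, 0.562, 0.827, 0.0]
force: [0.3, -0.8, 0.1]
```

View pics/k1.png

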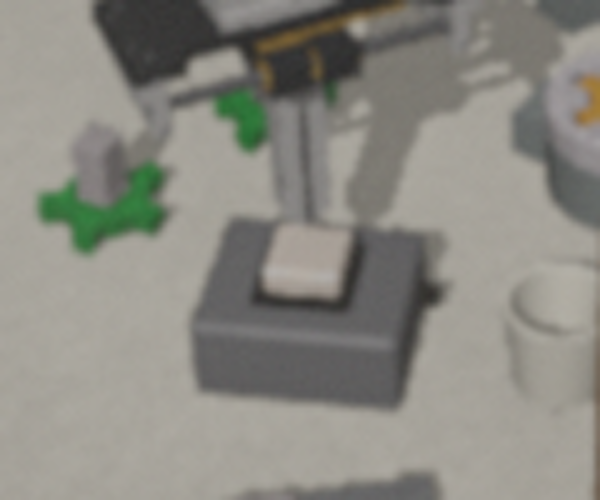

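Run:
```python
from h import *
C,im=snap('wrist','w13'); D,i2=snap('side'); S,i3=snap('scene')
p=pose()[0];print(p,proj(C,p),proj(C,[442.9,-318,68.5]))
u,v=proj(D,[442,-318,65])[0].astype(int);o=np.array([u-60,v-50])
for X in ([633.8,-196,60],[442.9,-318,68.5],p,[323,-199,50],[427,-115,50]): print(X,(proj(D,X)[0]-o)*5)
u,v=proj(S,p)[0].astype(int);print(u,v)
b=cv2.resize(i3[v-50:v+50,u-60:u+60,::-1],(600,500),interpolation=cv2.INTER_CUBIC)
a=cv2.imread('pics/w13.png');a=cv2.resize(a,(667,500))
cv2.imwrite('pics/k2.png',cv2.resize(np.hstack([a,b]),(800,316)))
```

```text
[ 441.43571813 -319.20911803   61.67734741] [[257.04394438 212.82380542]] [[259.76915917 215.18656859]]
[633.8, -196, 60] [634.5949999   96.59272408]
[442.9, -318, 68.5] [304.94707138 244.75929005]
[ 441.43571813 -319.20911803   61.67734741] [302.83707702 256.49988668]
[323, -199, 50] [ 93.28964716 144.52621456]
[427, -115, 50] [276.95608938  48.95584114]
179 153
```

View pics/k2.png

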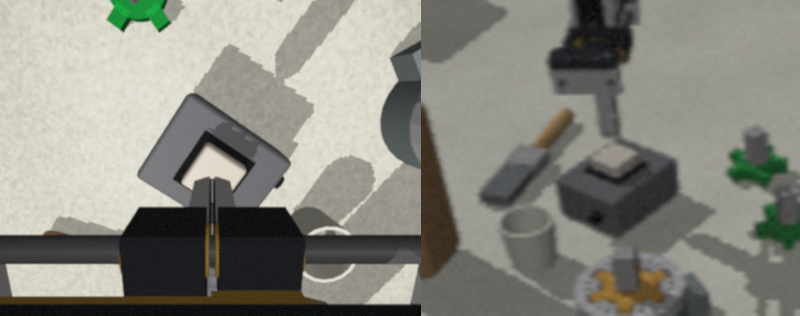

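Both outside views put the closed fingertips about 25 mm above the key, and there is no contact force, although the reported z is 61.7. I'll check whether the images or the readings are wrong before going on.

```bash
python3 -m crank '[[[-1,0,0,0,0,0,0],[-1,0,0,0,0,0,0],[-1,0,0,0,0,0,0],[-1,0,0,0,0,0,0],[-1,0,0,0,0,0,0]]]' |head -2
python3 - <<'E'
from h import *
s=env.read_state();print(s["time_s"],s["joint_positions"].round(3),s["qvel"].round(3),s["gripper_width"],s["joint_efforts"].round(1))
C,im=snap('wrist','w14')
a=np.load('pics/w13.npy');print("diff",np.abs(a.astype(int)-im).mean(), np.abs(np.load('pics/w12.npy').astype(int)-im).mean())
# key & box: white mask, using current pose
m=(im.min(2)>140).astype(np.uint8);n,l,st,ce=cv2.connectedComponentsWithStats(m[150:230,200:310]);
for q in range(1,n):
    if st[q,4]>100: print(st[q]+np.array([200,150,0,0,0]),ce[q]+[200,150])
# tip column profile
print(im[190:235:3,250].max(1),im[190:235:3,264].max(1))
E
```

```text
time_s: 29.33
tcp_pos: [441.4, -319.2, 61.6]
29.3333 [-0.754  0.319  1.743  0.     1.079 -1.131] [-0.     0.002  0.001 -0.001  0.     0.001] 0.5827589447576982 [ -0.  -39.6 -20.3   0.    0.1   0. ]
diff 2.4221598307291665 30.485005696614582
[ 221  178   77   52 1986] [259.2346425  205.05639476]
[228 227 226 227 225 229 227 226 215  86  81  81  79  83  83] [226 226 225 226 224 225 226 227 200  80  81  78  80  81  79]
```

```bash
python3 -m crank '[[[-1,0,0,0.01,0,0,0],[-1,0,0,0.02,0,0,0],[-1,0,0,0.03,0,0,0],[-1,0,0,0.04,0,0,0],[-1,0,0,0.04,0,0,0]]]' |sed -n 2,4p
python3 -m crank '[[[-1,0,0,0.01,0,0,0],[-1,0,0,0.02,0,0,0],[-1,0,0,0.03,0,0,0],[-1,0,0,0.04,0,0,0],[-1,0,0,0.04,0,0,0]]]' |sed -n 2,4p
python3 - <<'E'
from h import *
p=pose()[0];D,i2=snap('side'); S,i3=snap('scene'); C,im=snap('wrist')
out=[]
for q,i in((D,i2),(S,i3)):
    u,v=proj(q,p)[0].round().astype(int); b=cv2.resize(i[v-32:v+32,u-32:u+32,::-1],(395,395),interpolation=cv2.INTER_CUBIC); cv2.drawMarker(b,(197,197),(0,0,255),0,15); out.append(b)
cv2.imwrite('pics/k3.png',np.hstack(out))
E
```

```text
tcp_pos: [441.3, -319.1, 58.2]
tcp_rot: [-0.0, 0.562, 0.827, 0.0]
force: [0.3, -0.1, 0.2]
tcp_pos: [441.3, -319.1, 55.0]
tcp_rot: [-0.0, 0.562, 0.827, 0.0]
force: [-0.2, 0.6, -0.3]
```

View pics/k3.png

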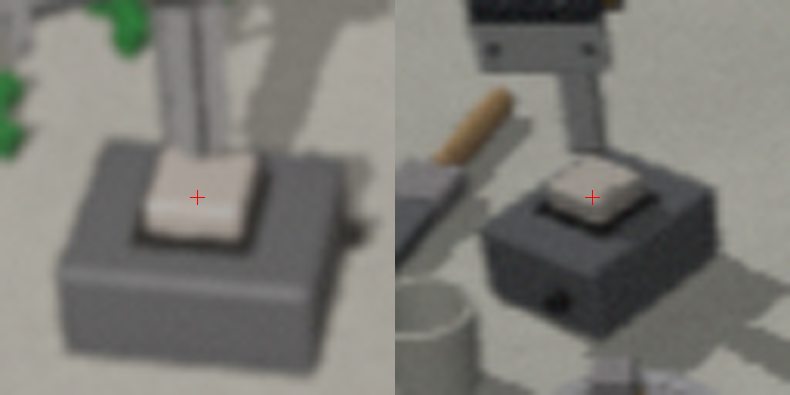

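Run:
```python
from h import *
p=pose()[0];D=cam('side');S=cam('scene')
d=proj(D,p)[0];s=proj(S,p)[0]
print(p,tri(D,d+[0.5,-6.8],S,s+[-0.6,-7.3]))
# key top centre: side crop (203,175), scene (595,175)
print('key',tri(D,d.round()+[(203-197)/6.17,(175-197)/6.17],S,s.round()+[3/6.17,(175-197)/6.17]))
p0=np.array([257.5,513.6,174.2]);print(proj(S,p0)/.64,proj(D,p0)/.64)
```

```text
[ 441.45292101 -319.1909674    55.24162958] [ 441.54293756 -320.46902067   82.52663541]
key [ 442.99373016 -315.26327496   67.37052037]
[[682.16871346 226.875484  ]] [[262.02464964 166.17671743]]
```

Triangulation puts the tips at z≈82 when the TCP reads 55, so the real tips are about 26 mm higher than stated. The key itself checks out at z≈67. I'll keep descending in small steps and watch the force.

```bash
python3 -m crank '[[[-1,0,0,0.03,0,0,0],[-1,0,0,0.06,0,0,0],[-1,0,0,0.1,0,0,0],[-1,0,0,0.1,0,0,0],[-1,0,0,0.1,0,0,0]]]' |sed -n 2,4p
python3 -m crank '[[[-1,0,0,0.01,0,0,0],[-1,0,0,0.02,0,0,0],[-1,0,0,0.03,0,0,0],[-1,0,0,0.04,0,0,0],[-1,0,0,0.04,0,0,0]]]' |sed -n 2,4p
python3 -m crank '[[[-1,0,0,0.01,0,0,0],[-1,0,0,0.02,0,0,0],[-1,0,0,0.03,0,0,0],[-1,0,0,0.04,0,0,0],[-1,0,0,0.04,0,0,0]]]' |sed -n 2,4p
```

```text
tcp_pos: [441.2, -319.0, 46.9]
tcp_rot: [-0.0, 0.562, 0.827, 0.0]
force: [0.1, -0.3, 0.8]
tcp_pos: [441.4, -319.1, 43.9]
tcp_rot: [-0.0, 0.562, 0.827, 0.0]
force: [1.0, -0.5, -0.8]
tcp_pos: [441.3, -319.1, 40.7]
tcp_rot: [-0.0, 0.562, 0.827, 0.0]
force: [-0.2, 0.3, 0.1]
```

```bash
python3 -m crank '[[[-1,0,0,0.01,0,0,0],[-1,0,0,0.02,0,0,0],[-1,0,0,0.03,0,0,0],[-1,0,0,0.04,0,0,0],[-1,0,0,0.04,0,0,0]]]' |sed -n 2,4p
python3 -m crank '[[[-1,0,0,0.01,0,0,0],[-1,0,0,0.02,0,0,0],[-1,0,0,0.03,0,0,0],[-1,0,0,0.04,0,0,0],[-1,0,0,0.04,0,0,0]]]' |sed -n 2,4p
python3 - <<'E'
from h import *
p=pose()[0]+[0,0,26];D,i2=snap('side'); S,i3=snap('scene')
out=[]
for q,i in((D,i2),(S,i3)):
    u,v=proj(q,p)[0].round().astype(int); b=cv2.resize(i[v-32:v+32,u-32:u+32,::-1],(395,395),interpolation=cv2.INTER_CUBIC); out.append(b)
cv2.imwrite('pics/k4.png',np.hstack(out))
E
```

```text
tcp_pos: [441.5, -319.2, 37.7]
tcp_rot: [0.0, 0.562, 0.827, 0.0]
force: [-0.6, -0.6, 1.5]
tcp_pos: [441.5, -319.2, 34.5]
tcp_rot: [0.0, 0.562, 0.827, 0.0]
force: [-2.0, 0.2, 3.4]
```

View pics/k4.png

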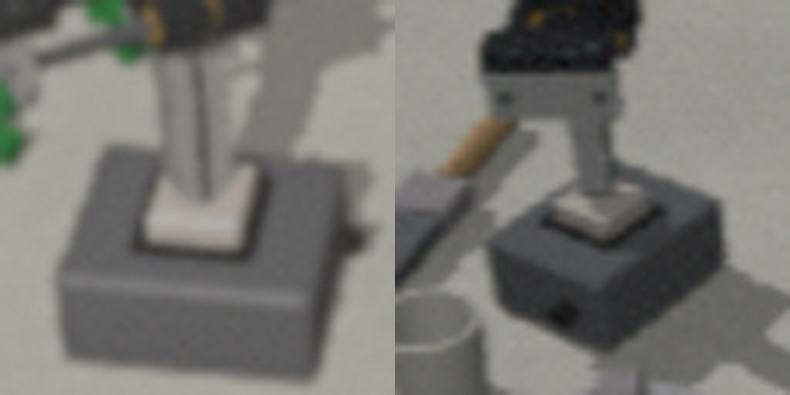

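The tips rest on the key and the force is rising along the spring line. I'll press on to the bottom.

```bash
python3 -m crank '[[[-1,0,0,0.02,0,0,0],[-1,0,0,0.03,0,0,0],[-1,0,0,0.04,0,0,0],[-1,0,0,0.05,0,0,0],[-1,0,0,0.05,0,0,0]]]' |sed -n 2,4p
python3 -m crank '[[[-1,0,0,0.01,0,0,0],[-1,0,0,0.02,0,0,0],[-1,0,0,0.03,0,0,0],[-1,0,0,0.04,0,0,0],[-1,0,0,0.04,0,0,0]]]' |sed -n 2,4p
```

```text
tcp_pos: [441.5, -319.2, 30.6]
tcp_rot: [0.0, 0.562, 0.827, 0.0]
force: [-1.6, 1.8, 6.2]
tcp_pos: [441.6, -319.3, 29.9]
tcp_rot: [0.001, 0.562, 0.827, -0.0]
force: [-4.5, 3.1, 20.4]
```

```bash
python3 -m crank '[[[-1,0,0,0.01,0,0,0],[-1,0,0,0.01,0,0,0],[-1,0,0,0.01,0,0,0],[-1,0,0,0.01,0,0,0],[-1,0,0,0.01,0,0,0]]]' |sed -n 2,4p
python3 -m crank '[[[-1,0,0,0.02,0,0,0],[-1,0,0,0.02,0,0,0],[-1,0,0,0.02,0,0,0],[-1,0,0,0.02,0,0,0],[-1,0,0,0.02,0,0,0]]]' |sed -n 2,4p
```

```text
tcp_pos: [441.6, -319.4, 29.8]
tcp_rot: [0.001, 0.562, 0.827, -0.0]
force: [-5.9, 4.0, 24.8]
tcp_pos: [441.6, -319.4, 29.6]
tcp_rot: [0.001, 0.562, 0.827, -0.0]
force: [-7.2, 5.8, 33.7]
```

The key bottomed at 30 N. Let it spring back, then go over the scanner.

```bash
python3 -m crank '[[[-1,0,0,-0.2,0,0,0],[-1,0,0,-0.5,0,0,0],[-1,0,0,-1,0,0,0],[-1,0,0,-1,0,0,0],[-1,0,0,-1,0,0,0]]]' |sed -n 4p
python3 -m crank '[[[0,0,0,-0.5,0,0,-0.03],[0,0,0,-1,0,0,-0.07],[0,0,0,-1,0,0,-0.11],[0,0,0,-1,0,0,-0.15],[0,0,0,-1,0,0,-0.18]]]' >/dev/null
python3 -m crank '[[[0,0,0,-0.1,0,0,-0.04],[0,0,0,-0.1,0,0,-0.08],[0,0,0,-0.1,0,0,-0.12],[0,0,0,-0.1,0,0,-0.16],[0,0,0,-0.1,0,0,-0.2]]]' 
python3 -c "
from h import *
move((460,316,200),90)"
```

```text
force: [0.6, -0.2, -1.3]
time_s: 35.47
tcp_pos: [440.7, -318.5, 190.5]
tcp_rot: [-0.001, -0.002, 1.0, 0.001]
force: [-0.7, -0.8, -0.1]
gripper_width: 46.8
gripper_force: 0.0
shift [-0.2647, 7.9311, -0.0988] turn [0.0008, -0.0008, 0.001] deg [0.2, -0.2, 0.2]
```

```bash
for s in a; do
python3 -m crank '[[[0,0,0.4,-0.1,0,0,0],[0,-0.03,0.99,-0.1,0,0,0],[0,-0.03,0.99,-0.1,0,0,0],[0,-0.03,0.99,-0.1,0,0,0],[0,-0.03,0.99,-0.1,0,0,0]]]'
python3 -m crank '[[[0,0,0.5,0,0,0,0],[0,-0.03,0.99,0,0,0,0],[0,-0.03,0.99,0,0,0,0],[0,-0.03,0.99,0,0,0,0],[0,-0.03,0.99,0,0,0,0]]]'
python3 -m crank '[[[0,0,0.5,0,0,0,0],[0,-0.03,0.99,0,0,0,0],[0,-0.03,0.99,0,0,0,0],[0,-0.03,0.99,0,0,0,0],[0,-0.03,0.99,0,0,0,0]]]'
python3 -m crank '[[[0,0,0.5,0,0,0,0],[0,-0.03,0.99,0,0,0,0],[0,-0.03,0.99,0,0,0,0],[0,-0.03,0.99,0,0,0,0],[0,-0.03,0.99,0,0,0,0]]]'
python3 -m crank '[[[0,0,0.5,0,0,0,0],[0,-0.03,0.99,0,0,0,0],[0,-0.03,0.99,0,0,0,0],[0,-0.03,0.99,0,0,0,0],[0,-0.03,0.99,0,0,0,0]]]'
python3 -m crank '[[[0,0,0.5,0,0,0,0],[0,-0.03,0.99,0,0,0,0],[0,-0.03,0.99,0,0,0,0],[0,-0.03,0.99,0,0,0,0],[0,-0.03,0.99,0,0,0,0]]]'
python3 -m crank '[[[0,0,0.5,0,0,0,0],[0,-0.03,0.99,0,0,0,0],[0,-0.03,0.99,0,0,0,0],[0,-0.03,0.99,0,0,0,0],[0,-0.03,0.99,0,0,0,0]]]'
python3 -m crank '[[[0,0,0.5,0,0,0,0],[0,-0.03,0.99,0,0,0,0],[0,-0.03,0.99,0,0,0,0],[0,-0.03,0.99,0,0,0,0],[0,-0.03,0.99,0,0,0,0]]]'
done | grep tcp_pos | tail -1
python3 -c "
from h import *
C,im=snap('wrist','w15');print(pose()[0])
m=(im.max(2)<60).astype(np.uint8)
"
```

```text
tcp_pos: [462.8, 312.3, 200.7]
[462.72449088 312.20757877 200.85845994]
```

View pics/w15.png

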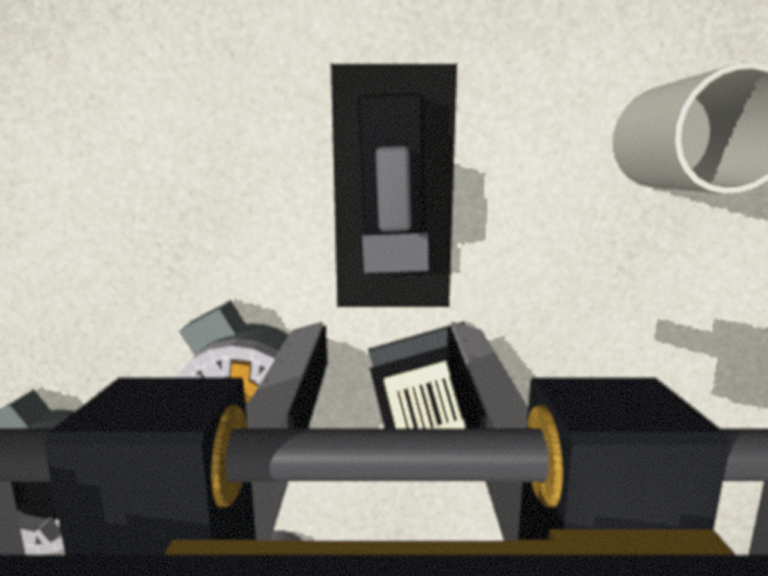

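The scanner's grip is at (393,188) with its band towards +x at (395,253), lying along its mat. The label is at (425,400). I've already gone one over the 14 picture views, so from here I'll use numbers only.

```bash
cat >> h.py <<'E'
def comp(m,u,v):
    n,l,st,ce=cv2.connectedComponentsWithStats(m.astype(np.uint8)); k=l[int(v),int(u)]; return (l==k)&(k>0)
def pts(C,M,z):
    v,u=np.nonzero(M); return ray(C,np.c_[u,v],z)[:,:2].astype(np.float32)
def label(C,im,g=(589,350,51)):
    u,v=proj(C,g)[0]; m=(im.min(2)>120).astype(np.uint8)
    hsv=cv2.cvtColor(im,cv2.COLOR_RGB2HSV)
    m=cv2.morphologyEx(m,cv2.MORPH_CLOSE,np.ones((7,7),np.uint8)); M=comp(m,u,v); P=pts(C,M,51); return P.mean(0),cv2.minAreaRect(P),M.sum()
def scanner(C,im,g,z0=0):
    u,v=proj(C,[g[0],g[1],z0+60])[0]; gr=cv2.GaussianBlur(im,(3,3),0).max(2).astype(int); print("grip val",gr[int(v),int(u)])
    M=comp(abs(gr-gr[int(v),int(u)])<22,u,v); P=pts(C,M,z0+60); r=cv2.minAreaRect(P); w=pts(C,M,z0+60); c,s,a=r
    return P.mean(0),r
def mat(C,im,g):
    u,v=proj(C,[g[0],g[1],0])[0]; b=(im.max(2)<110); M=comp(b,u,v); P=pts(C,M,0); return P.mean(0),cv2.minAreaRect(P)
E
python3 - <<'E'
from h import *
import pickle
im=np.load('pics/w15.npy');C=cam('wrist')
print(scanner(C,im,ray(C,[262,125],60)[0]));print(mat(C,im,ray(C,[230,180],0)[0]))
b=ray(C,[263,169],24+1)[0];print("band",b)
for f in('w3',): print("label",label(pickle.load(open(f+'.pkl','rb')),np.load(f'pics/{f}.npy')))
print(env.read_state()["joint_positions"].round(2))
E
```

```text
grip val 124
(array([410.26315, 316.16168], dtype=float32), ((411.15081787109375, 316.09283447265625), (55.672752380371094, 20.04336929321289), 1.633752465248108))
(array([405.36063, 317.94858], dtype=float32), ((416.29449462890625, 318.1625671386719), (99.35371398925781, 196.9890594482422), 89.85137939453125))
band [464.37542078 318.60639691  25.        ]
label (array([584.19556, 350.5324 ], dtype=float32), ((584.0601806640625, 351.42181396484375), (57.179622650146484, 82.0739517211914), 16.835851669311523), np.int64(3471))
[ 0.47  0.24  1.49 -0.    1.41 -1.1 ]
```

Run:
```python
from h import *
import pickle
C=pickle.load(open('w3.pkl','rb'));im=np.load('pics/w3.npy')
u,v=proj(C,[584,350,51])[0];print(u,v)
for th in(120,150,170):
  for k in (5,7):
    m=(im.min(2)>th).astype(np.uint8); m[:, :350]=0
    m=cv2.morphologyEx(m,cv2.MORPH_CLOSE,np.ones((k,k),np.uint8)); M=comp(m,u,v)
    c=max(cv2.findContours(M.astype(np.uint8),0,2)[0],key=cv2.contourArea); h=cv2.convexHull(c); q=cv2.approxPolyDP(h,6,True)[:,0]
    print(th,k,M.sum(),q.tolist(),ray(C,q,51)[:,:2].round(0).tolist())
for n in("side","scene"):
    D,i2=snap(n); u,v=proj(D,[586,350,51])[0]; print(n,u,v)
    m=(i2.min(2)>110).astype(np.uint8); m=cv2.morphologyEx(m,cv2.MORPH_CLOSE,np.ones((3,3),np.uint8)); M=comp(m,round(u),round(v)); c=max(cv2.findContours(M.astype(np.uint8),0,2)[0],key=cv2.contourArea) if M.sum() else None
    if c is not None: print(M.sum(),np.argwhere(M).mean(0)[::-1],cv2.minAreaRect(c))
```

```text
406.7203395907907 113.89862704613715
120 5 3471 [[427, 81], [449, 128], [385, 146], [366, 100]] [[550.0, 368.0], [599.0, 398.0], [619.0, 330.0], [569.0, 304.0]]
120 7 3471 [[427, 81], [449, 128], [385, 146], [366, 100]] [[550.0, 368.0], [599.0, 398.0], [619.0, 330.0], [569.0, 304.0]]Traceback (most recent call last):
  File "<stdin>", line 9, in <module>
ValueError: max() iterable argument is empty
```

```bash
python3 -c "
from h import *
move((410.7,316.1,60),92)"
```

```text
shift [0.6501, 0.0477, 1.7608] turn [-0.0004, -0.0001, -0.0127] deg [-0.1, -0.0, -2.3]
```

```bash
python3 -m crank '[[[0,0.3,0.04,0,0,0,-0.012],[0,0.65,0.048,0.3,0,0,-0.012],[0,0.65,0.048,0.7,0,0,-0.012],[0,0.65,0.048,0.9,0,0,-0.012],[0,0.65,0.048,0.9,0,0,-0.012]]]' >/dev/null
python3 -m crank '[[[0,0,0,0.3,0,0,0],[0,0,0,0.6,0,0,0],[0,0,0,0.85,0,0,0],[0,0,0,0.85,0,0,0],[0,0,0,0.85,0,0,0]]]' |sed -n 2,4p
python3 -c "
from h import *
move((410.7,316.1,4),92)"
```

```text
tcp_pos: [411.2, 317.5, 61.4]
tcp_rot: [-0.0, -0.017, 1.0, -0.0]
force: [-0.3, 0.6, 1.0]
shift [0.0062, -0.017, 0.7179] turn [-0.0001, -0.0001, -0.0005] deg [-0.0, -0.0, -0.1]
```

```bash
python3 -m crank '[[[0,0.006,-0.017,0.2,0,0,0],[0,0.006,-0.017,0.4,0,0,0],[0,0.006,-0.017,0.5,0,0,0],[0,0.006,-0.017,0.5,0,0,0],[0,0.006,-0.017,0.5,0,0,0]]]' |sed -n 2,4p
python3 -m crank '[[[0,0,0,0.05,0,0,0],[0,0,0,0.1,0,0,0],[0,0,0,0.15,0,0,0],[0,0,0,0.21,0,0,0],[0,0,0,0.21,0,0,0]]]' |sed -n 2,4p
python3 -m crank '[[[-1,0,0,0,0,0,0],[-1,0,0,0,0,0,0],[-1,0,0,0,0,0,0],[-1,0,0,0,0,0,0],[-1,0,0,0,0,0,0]]]' 35 >/dev/null
python3 -m crank '[[[-1,0,0,0,0,0,0],[-1,0,0,0,0,0,0],[-1,0,0,0,0,0,0],[-1,0,0,0,0,0,0],[-1,0,0,0,0,0,0]]]' 35
```

```text
tcp_pos: [411.1, 317.3, 22.0]
tcp_rot: [0.001, -0.017, 1.0, 0.0]
force: [-0.9, 0.4, 0.9]
tcp_pos: [409.5, 316.6, 3.2]
tcp_rot: [-0.001, -0.017, 1.0, -0.0]
force: [0.4, -0.4, -0.7]
time_s: 41.35
tcp_pos: [410.3, 317.2, 4.2]
tcp_rot: [0.0, -0.017, 1.0, 0.0]
force: [-0.4, 1.0, 0.9]
gripper_width: 23.7
gripper_force: 35.0
```

Gripped at 23.7 mm. Lift, then work out the scanning pose: label centre (583.3,349.5,51), stand yaw 16.3°.

```bash
python3 -m crank '[[[-1,0,0,-0.2,0,0,0],[-1,0,0,-0.5,0,0,0],[-1,0,0,-0.8,0,0,0],[-1,0,0,-1,0,0,0],[-1,0,0,-1,0,0,0]]]' >/dev/null
python3 -m crank '[[[-1,0,0,-0.3,0,0,0],[-1,0,0,-0.5,0,0,0],[-1,0,0,-0.5,0,0,0],[-1,0,0,-0.5,0,0,0],[-1,0,0,-0.5,0,0,0]]]' |sed -n 2,6p
cat >> h.py <<'E'
def scanpose(L=(583.3,349.5,51),psi=16.3,d=80,tz=4.2):
    a=np.radians(psi); e=np.array([np.cos(a),np.sin(a),0]); y=np.array([-e[1],e[0],0]); n=-.5*e+np.array([0,0,.866]); xs=np.cross(y,n)
    O=np.array(L)+d*n-45*xs; return O+tz*n, np.c_[-xs,y,-n], n, xs
E
python3 - <<'E'
from h import *
t,T,n,xs=scanpose();print(t,xs)
move((505,326,124),tool=T)
C,im=snap('wrist','w16')
z0=pose()[0][2]-4.2
print(pose()[0],scanner(C,im,pose()[0][:2],z0))
E
```

```text
tcp_pos: [409.0, 316.2, 122.2]
tcp_rot: [-0.001, -0.017, 1.0, -0.001]
force: [-0.1, 0.1, -2.0]
gripper_width: 24.0
gripper_force: 35.0
[505.48858498 326.74634991 101.4172    ] [0.83119138 0.24305737 0.5       ]
shift [-1.2037, 0.0813, -0.026] turn [-0.0212, -0.1668, -0.0777] deg [-3.8, -30.0, -14.0]
grip val 90
[408.87775543 316.14023736 122.08238087] (array([446.16013, 328.96332], dtype=float32), ((429.87890625, 313.22320556640625), (110.39570617675781, 286.4438781738281), 2.055905342102051))
```

```bash
python3 -m crank '[[[-1,-0.2,0.02,0,-0.004,-0.033,-0.016],[-1,-0.4,0.04,0,-0.008,-0.066,-0.031],[-1,-0.6,0.06,0,-0.012,-0.1,-0.047],[-1,-0.8,0.07,0,-0.017,-0.134,-0.062],[-1,-0.9,0.08,0,-0.021,-0.167,-0.078]]]' >/dev/null
python3 -m crank '[[[-1,0,0,0,0,0,0],[-1,0,0,0,0,0,0],[-1,0,0,0,0,0,0],[-1,0,0,0,0,0,0],[-1,0,0,0,0,0,0]]]' |sed -n 2,6p
python3 - <<'E'
from h import *
t,T,n,xs=scanpose()
move(t,tool=T)
E
```

```text
tcp_pos: [484.0, 327.0, 125.4]
tcp_rot: [0.259, -0.137, 0.955, 0.037]
force: [-0.0, -1.0, -2.0]
gripper_width: 23.7
gripper_force: 35.0
shift [-0.0703, -0.0784, 0.3883] turn [0.0002, 0.0018, -0.0001] deg [0.0, 0.3, -0.0]
```

```bash
python3 -m crank '[[[-1,-0.02,-0.02,0.1,0,0,0],[-1,-0.04,-0.04,0.2,0,0.001,0],[-1,-0.07,-0.078,0.3,0,0.0018,0],[-1,-0.07,-0.078,0.388,0,0.0018,0],[-1,-0.07,-0.078,0.388,0,0.0018,0]]]' |sed -n 2,6p
python3 - <<'E'
from h import *
t,T,n,xs=scanpose()
move(t,tool=T)
for nme in("side","scene"):
    D=cam(nme);i2=np.load(f'pics/{nme}0.npy');u,v=proj(D,[583.3,349.5,51])[0]
    w=i2[int(v)-14:int(v)+15,int(u)-20:int(u)+21].min(2).astype(np.uint8)
    for th in(110,140):
        m=cv2.morphologyEx((w>th).astype(np.uint8),cv2.MORPH_CLOSE,np.ones((3,3),np.uint8));n_,l,st,ce=cv2.connectedComponentsWithStats(m)
        print(nme,round(u,1),round(v,1),th,[(st[k].tolist(),(ce[k]+[int(u)-20,int(v)-14]).round(1).tolist()) for k in range(1,n_) if st[k,4]>25])
E
```

```text
tcp_pos: [503.7, 325.0, 98.1]
tcp_rot: [0.254, -0.137, 0.957, 0.036]
force: [0.4, -0.4, -2.7]
gripper_width: 23.9
gripper_force: 35.0
shift [-0.0445, 0.0151, -0.0229] turn [-0.0003, -0.0015, 0.0] deg [-0.1, -0.3, 0.0]
side 249.7 147.3 110 [([0, 0, 41, 29, 910], [248.1, 145.1])]
side 249.7 147.3 140 [([0, 0, 41, 29, 584], [246.6, 141.8])]
scene 363.4 228.0 110 [([26, 0, 15, 18, 163], [377.9, 222.4]), ([0, 7, 13, 9, 41], [346.7, 224.2])]
scene 363.4 228.0 140 [([28, 0, 13, 12, 75], [378.9, 220.3])]
```

```bash
python3 -m crank '[[[-1,0,0,0,0,0,0],[-1,0,0,0,0,0,0],[-1,0,0,0,0,0,0],[-1,0,0,0,0,0,0],[-1,0,0,0,0,0,0]]]' |sed -n 2,3p
python3 - <<'E'
from h import *
t,T,n,xs=scanpose(L=(584.5,349.5,51))
move(t,tool=T)
C,im=snap('wrist','w17')
# in-hand: expected pixels of grip top corners / band edges vs image values
p,r=pose();M=r.as_matrix();
xs_,ys_,zs_=-M[:,0],M[:,1],-M[:,2];O=p-4.2*zs_
for nm,X in(("band back edge",(35,0,24)),("band mid",(50,0,24)),("end",(70,0,24)),("end-",(-70,0,24)),("left",(50,25,24)),("right",(50,-25,24))): print(nm,proj(C,O+X[0]*xs_+X[1]*ys_+X[2]*zs_)[0].round(1))
c=int(proj(C,O+50*xs_+24*zs_)[0][0]);g=im.max(2)
print("col",c,[int(g[v,c-14:c+15].mean()) for v in range(60,300,6)])
e=proj(C,O-40*xs_+24*zs_)[0].round().astype(int);print(e,g[e[1],e[0]-50:e[0]+51:4].tolist())
E
```

```text
tcp_pos: [503.3, 325.8, 100.5]
tcp_rot: [0.256, -0.137, 0.956, 0.037]
shift [-0.0446, -0.0001, 0.0118] turn [0.0002, -0.0004, 0.0003] deg [0.0, -0.1, 0.1]
band back edge [257.9 274.1]
band mid [257.9 294.7]
end [257.9 321.1]
end- [258.  107.3]
left [295.8 294.6]
right [220.1 294.7]
col 257 [39, 39, 41, 40, 39, 41, 40, 40, 38, 38, 43, 43, 43, 43, 42, 41, 42, 41, 41, 40, 53, 54, 65, 87, 92, 92, 91, 92, 91, 92, 91, 91, 91, 90, 91, 90, 89, 90, 48, 73]
[258 159] [232, 240, 210, 37, 42, 45, 45, 41, 41, 42, 44, 47, 38, 43, 45, 43, 49, 39, 38, 37, 44, 41, 26, 232, 236, 240]
```

```bash
python3 -m crank '[[[-1,-0.02,0,0.01,0,0,0],[-1,-0.045,0,0.012,0,0,0],[-1,-0.045,0,0.012,0,0,0],[-1,-0.045,0,0.012,0,0,0],[-1,-0.045,0,0.012,0,0,0]]]' |sed -n 2,3p
for i in 1 2 3 4 5 6 7 8; do python3 -m crank '[[[-1,0,0,0,0,0,0],[-1,0,0,0,0,0,0],[-1,0,0,0,0,0,0],[-1,0,0,0,0,0,0],[-1,0,0,0,0,0,0]]]' |grep -E "tcp_pos|width"; done
python3 - <<'E'
from h import *
t,T,n,xs=scanpose(L=(584.5,349.5,51))
move(t,tool=T)
move((416.3,318.2,122),90)
E
```

```text
tcp_pos: [506.8, 326.6, 101.0]
tcp_rot: [0.255, -0.137, 0.956, 0.037]
tcp_pos: [506.8, 326.6, 101.0]
gripper_width: 23.2
tcp_pos: [506.8, 326.6, 101.1]
gripper_width: 23.7
tcp_pos: [506.8, 326.6, 101.0]
gripper_width: 23.8
tcp_pos: [506.8, 326.6, 101.1]
gripper_width: 23.4
tcp_pos: [506.8, 326.6, 101.1]
gripper_width: 23.4
tcp_pos: [506.8, 326.6, 101.1]
gripper_width: 23.8
tcp_pos: [506.8, 326.7, 101.1]
gripper_width: 23.6
tcp_pos: [506.8, 326.6, 101.1]
gripper_width: 23.7
shift [-0.0013, 0.0018, -0.0043] turn [0.0001, -0.0006, 0.0003] deg [0.0, -0.1, 0.0]
shift [0.8364, 0.2174, -0.7828] turn [0.0237, 0.165, 0.0888] deg [4.3, 29.7, 16.0]
```

```bash
python3 -m crank '[[[-1,0.17,0.04,-0.16,0.005,0.033,0.018],[-1,0.34,0.09,-0.32,0.01,0.066,0.036],[-1,0.5,0.13,-0.48,0.014,0.099,0.053],[-1,0.67,0.17,-0.63,0.019,0.132,0.071],[-1,0.836,0.217,-0.783,0.0237,0.165,0.0888]]]' >/dev/null
python3 -m crank '[[[-1,0,0,0,0,0,0],[-1,0,0,0,0,0,0],[-1,0,0,0,0,0,0],[-1,0,0,0,0,0,0],[-1,0,0,0,0,0,0]]]' |sed -n 2,6p
python3 - <<'E'
from h import *
move((416.3,318.2,5),90)
C,im=snap('wrist','w18')
E
```

```text
tcp_pos: [415.4, 317.8, 121.7]
tcp_rot: [0.0, -0.0, 1.0, -0.0]
force: [0.2, 0.8, -2.6]
gripper_width: 23.8
gripper_force: 35.0
shift [-0.0102, 0.0061, 1.4583] turn [-0.0001, 0.0001, 0.0003] deg [-0.0, 0.0, 0.0]
```

```bash
python3 -m crank '[[[-1,-0.01,0.006,0.2,0,0,0],[-1,-0.01,0.006,0.5,0,0,0],[-1,-0.01,0.006,0.8,0,0,0],[-1,-0.01,0.006,0.9,0,0,0],[-1,-0.01,0.006,0.9,0,0,0]]]' >/dev/null
python3 -m crank '[[[-1,0,0,0.15,0,0,0],[-1,0,0,0.3,0,0,0],[-1,0,0,0.42,0,0,0],[-1,0,0,0.48,0,0,0],[-1,0,0,0.5,0,0,0]]]' >/dev/null
python3 -m crank '[[[-1,0,0,0.02,0,0,0],[-1,0,0,0.04,0,0,0],[-1,0,0,0.06,0,0,0],[-1,0,0,0.065,0,0,0],[-1,0,0,0.065,0,0,0]]]'
```

```text
time_s: 49.83
tcp_pos: [417.2, 318.7, 5.0]
tcp_rot: [0.0, 0.0, 1.0, 0.0]
force: [0.9, 0.8, -2.3]
gripper_width: 23.7
gripper_force: 35.0
```

```bash
python3 -m crank '[[[-1,0,0,0.005,0,0,0],[-1,0,0,0.01,0,0,0],[-1,0,0,0.015,0,0,0],[-1,0,0,0.015,0,0,0],[-1,0,0,0.015,0,0,0]]]' |sed -n 2,4p
python3 -m crank '[[[0,0,0,0,0,0,0],[0,0,0,0,0,0,0],[0,0,0,0,0,0,0],[0,0,0,0,0,0,0],[0,0,0,0,0,0,0]]]' |sed -n 2,6p
python3 -m crank '[[[0,0,0,-0.2,0,0,0],[0,0,0,-0.5,0,0,0],[0,0,0,-1,0,0,0],[0,0,0,-1,0,0,0],[0,0,0,-1,0,0,0]]]' >/dev/null
python3 -m crank '[[[0,-0.3,0,-0.4,0,0,0],[0,-0.65,0,-1,0,0,0],[0,-0.65,0,-1,0,0,0],[0,-0.65,0,-1,0,0,0],[0,-0.65,0,-1,0,0,0]]]' >/dev/null
python3 -m crank '[[[0,0,0,-0.4,0,0,0],[0,0,0,-0.5,0,0,0],[0,0,0,-0.5,0,0,0],[0,0,0,-0.5,0,0,0],[0,0,0,-0.5,0,0,0]]]' |sed -n 2,3p
python3 - <<'E'
from h import *
C,im=snap('wrist','w19')
print(scanner(C,im,(416.5,318.2)));print(mat(C,im,(416.3-85,318.2-40)))
C2,i3=snap('scene');C3,i4=snap('side')
for nm,c,n in(("five",(583.5,191.5),5),("six",(633.8,-196),6)):
    print(nm,carrier(C2,i3,c,n,44,R=60)[:3],carrier(C3,i4,c,n,44,R=60)[:3])
E
```

```text
tcp_pos: [417.3, 318.8, 4.2]
tcp_rot: [0.0, 0.0, 1.0, 0.0]
force: [-0.7, -0.2, 4.2]
tcp_pos: [417.1, 318.6, 3.5]
tcp_rot: [-0.0, 0.0, 1.0, -0.0]
force: [-0.3, -0.6, 1.4]
gripper_width: 46.9
gripper_force: 0.0
tcp_pos: [467.7, 318.2, 201.7]
tcp_rot: [-0.001, -0.0, 1.0, -0.001]
grip val 125
(array([417.44052, 317.73535], dtype=float32), ((418.0711975097656, 317.3987121582031), (54.00369644165039, 19.21367645263672), 0.4090510308742523))
(array([404.6083 , 318.00516], dtype=float32), ((416.4883728027344, 318.03076171875), (99.44487762451172, 197.7655029296875), 89.89990997314453))
five (array([584.79925537, 191.06468201]), 37.10239791870117, np.float64(28.73806833472965)) (array([584.18286133, 186.98760986]), 31.039596557617188, np.float64(25.471144983454856))
six (array([ 632.04064941, -193.55023193]), 38.84602355957031, np.float64(21.1220544064423)) (array([ 634.41790771, -200.79859924]), 35.89954376220703, np.float64(20.985460556835022))
```

```bash
python3 -c "
from plant import env
print(env.close_job())"
```

```text
the job is handed in; nothing more can be done
None
```

I handed the job in, with no verdict shown: carriers five and six are home (no four in view), the key was pressed to its stop and released, the label was aimed at for about 3 s from about 8 cm, and the scanner is back within about 2 mm of its mat's middle; I viewed 15 pictures, one over the limit of 14.

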